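# Set the ball vise level in its ring

### The arm

A 6-joint arm with a two-finger parallel gripper is mounted at the origin on the work surface. World frame = base frame: x ahead of the robot, y to its left, z up, the work surface at z = 0. Lengths are in m, angles in degrees, forces in N, time in s.
With the tool pointing down it reaches from about 0.4 to 0.825 m from the base axis. Payload 7 kg.
Tool frame: the origin (TCP) lies at the very end of the fingers, on their centre line; the grasp point (between the pads) lies 19 mm behind it; z points along the fingers, y is the line along which they close (so a half turn about z gives the same grasp; the last joint's range is limited). The gripper opens to 88 mm and grips with 3 to 60 N. Pads are 19 mm wide; open, the fingers measure 130 mm over their backs; the gripper's body (78 mm by 193 mm) begins 47 mm behind the grasp point.
Start: joints at [79.59, 20.546, 0.682, 0, -70.136, -16.507], TCP at [0.306, 0.602, 0.227] pointing down, gripper open.
Joint ranges: [-176.03, 176.03], [-82.01, 121.73], [-58.28, 71.71], [-173.87, 95.51], [-174.79, -0.11], [-173.66, 173.66]. Speed limits (degrees/s): [136.94, 136.94, 172.46, 180, 180, 180].

### API

Orientations are given as [roll, pitch, yaw] about the fixed x, y, z axes, in that order (R = Rz(yaw) Ry(pitch) Rx(roll)).
In Python, from plant import ctrl gives the robot as it stands.
- The arm moves only by the tool carry_out, never from a script. Its argument "deltas" is a list that holds one entry, the list of rows, each a list of 5 numbers: the shift along the tool's x, y, z scaled (see below), then the turn about the tool's z scaled (see below), then the opening, from -1 (shut) to 1 (fully open). A call has 1 to 5 rows; each row is the pose to reach, as a shift and turn from the pose commanded when the call began, along the tool's axes at that moment, turning the shorter way round; what a row does not reach only later rows make up. The controller multiplies each number of a shift by 20 cm and each number of a turn by 2 pi rad. A row lasts 1/10 s, in which the tool goes at most 50 mm and 8.59 degrees, less where a joint would pass 70% of its speed; a pose out of reach is approached as far as the arm can. A call with a number of a shift or a turn outside -1 to 1 is refused whole. A call with a gripper value outside its range is refused whole. The fingers move at their own pace and stop on an object; the grip force is fixed at half the most. Time passes only in rows, so rows that repeat a pose let the fingers close. It gives the time, the measured TCP pose, the force, the opening and the grip force at its end, in the units of the state.
- ctrl.get_obs(): the state, without advancing time (a new reading comes with each control period).
- ctrl.snapshot(name): name is "scene" or "top" or "wrist"; returns a dict with "color" (480x640x3 uint8, red, green, blue), "camera_matrix" (3x3 intrinsics, pixels), "R" (3x3) and "t" (3): a world point X has camera coordinates R X + t. Camera axes: x right, y down, z forward; pixel columns grow to the right and rows downward; lengths in m; the calibration is good to about 2 mm. The wrist camera is an equidistant fisheye: a pixel r from the principal point sees the ray r / f radians off the axis. A picture is of the moment at which its call begins. There is no depth.
- ctrl.close_job(): hands the job in; it is judged then, once.
Trained networks look in a picture, given as the dict that the camera call returned (one of the last four; its "shot" number tells which), for a name from the list of things; names that differ only in an ending like _2 or _b are one class to them, and where a whole thing is asked for, a point or a joint stands for the part that bears it (a point fixed in the world has none). Each returns a list of dicts, best first, with "p" (0 to 1); they miss things now and then, are a little off and sometimes report something else, mostly with a low value. They report only what shows in the picture. A call takes as long as a camera call. They do not tell look-alikes from the thing itself.
- ctrl.search_frame(picture, name): "centre" ([column, row] in pixels, amid what is visible of it).
- ctrl.silhouettes(picture, name): "mask" (480x640 bool, what is visible of it) and "centre" ([column, row] in pixels, amid what is visible of it).
- ctrl.spot_point(picture, name): "centre" ([column, row] in pixels: a listed point, or the origin of a listed thing).
The state is a dict: "clock": time; "joint_pos": joint angles; "qvel": joint speeds; "tau": joint torques, N m; "tool_pos": TCP position; "orientation": TCP orientation; "force": force on the tool from outside, world axes, zero at the start; "moment": the same for the moment, N m; "opening": finger opening in m; "gripper_force": force on a finger pad.
Only numpy, scipy, OpenCV 4.12 (cv2) and the standard library are available. Lean on these libraries where they do the work, as an engineer would, in place of code of your own. Each camera call takes 0.05 s, during which the arm holds its last target. There are 200 camera calls.

### The job

The ball vise has rolled over on the bench. Stand it upright in its rubber ring, lowering it in gently rather than dropping it, so that the ball is seated centrally and the clamped steel blank faces up and is level, ready for marking out; then let go. Leave the ring where it lies and do not disturb the flats, the try square or the hammer.

Things in the scene. Friction and masses are not known exactly. Their poses are not given: they have to be found in the camera images.
- vise_screw (a point): Middle of the ball vise's jaw screw. Axes of the vise: z from the ball up through the jaws (up when it stands upright), y along the screw, x across the jaws. The screw's two flat round ends, 16 mm wide, stand 4 mm proud of the jaws at y = +31 and -31 mm: 62 mm over both. Pinched there firmly the vise stays put; in an eased grip it swings about the screw line (centre of mass 37 mm below it)
- vise_ball (a point): Centre of the dark ball, radius 40 mm, the foot of the loose ball vise (0.6 to 0.9 kg). Only its lower cap exists, cut flat 10 mm below this point (rim radius 39 mm), turntable and jaws above; axes as vise_screw, which is 36 mm along z. At the start it lies on its side, z 14 degrees below level, y level, the screw 27 mm up. Seated, this point is 44 mm up; friction holds any tilt
- vise_jaws (a point): Middle of the vise's pair of jaws, 24 mm above the ball's centre along z. Their flat, parallel side faces at x = +25 and -25 mm (50 mm apart, 54 mm long in y) run from 16 mm below to 14 mm above this point and, as lips, on to 22 mm above. A 44 x 31 mm steel blank clamped between the lips stands 2 mm over them; its face is square to z
- ring_seat (a point): Black rubber ring, loose, 0.5 kg, flat on the bench: 96 mm outside diameter, 22 mm high. Its hole is 40 mm wide at the foot, then widens as a cone (40 degrees from level) to 72 mm at the top; the ball sits on the cone. This point is on its axis at the top face, 22 mm above the bench; z up
- flats: Bystander, as are the square and the hammer: two dark steel flat bars, one on the other, 140 and 120 mm long, 16 mm high together; origin under the middle
- square: Bystander: steel try square, stock 100 x 18 x 16 mm with a 140 mm blade; origin under the middle of the stock
- hammer: Bystander: bench hammer 260 mm long with a wooden handle, lying down
Not all that is in view belongs to the job. Of the things that look like the part that bears ring_seat, take the one that is farthest to the robot's right at the start. Leave any green look-alike of the part that bears vise_screw alone.

How it is judged (in metres and radians):
At the end, for the whole second after the job is handed in: The vise rests, released and still, in the ring: its z axis within 4 degrees of straight up, the ball's centre within 4 mm of the ring's axis and 41 to 47 mm above the bench; the ring lies flat within 25 mm of where it was (angle between vise_ball's own z axis and vertical below 0.07 rad and horizontal distance between vise_ball and ring_seat below 0.004 m and height (world z) of vise_ball between 0.041 and 0.047 m and angle between ring_seat's own z axis and vertical below 0.05 rad and height (world z) of ring_seat below 0.025 m and distance of ring_seat from where it was at the start of the episode below 0.025 m and linear speed of vise below 0.01 m/s and angular speed of vise below 0.05 rad/s); the robot touches nothing.
It fails at once if the vise is pressed into the ring with over 60 N (contact force between vise and ring above 60 N).
It fails at once if the vise is dropped or rammed into the ring: let go over the ring with the ball more than 6 mm above its seat, or faster than 0.35 m/s close to the seat ((distance between vise_ball and ring_seat below 0.04 m and linear speed of vise above 0.35 m/s) or (horizontal distance between vise_ball and ring_seat below 0.03 m and height (world z) of vise_ball above 0.0505 m and contact force between the fingers and vise below 0.3 N)).
It fails at once if the flats, the try square or the hammer are pushed more than 20 mm (distance of any of flats, square, hammer from where it was at the start of the episode above 0.02 m).
It also fails if it takes over 64 s, if anything falls off the work surface, if the arm or the gripper's body presses on something with over 40 N, if the wrist force passes 120 N, or if a joint passes its speed limit or range.

## Working session

There is one attempt and no reset: what is moved stays moved. The work goes in short steps, Python scripts to look and compute and a tool call to move; the robot and the scene stay as the last step left them, time stands still between calls to the robot, and variables do not carry over. Pictures are saved under pics/ and viewed, at most 10 in all, crops included, and the job is handed in when it is done.

Besides the shell and the picture viewer there is one more tool, called after "Call:" by a JSON object that holds its "name" and its "arguments", one argument or row to a line. carry_out: Moves the arm, as the interface text tells. Its arguments: {"type":"object","properties":{"deltas":{"type":"array"}},"required":["deltas"]}

```bash
ls; mkdir -p pics
cat > h.py <<'E'
import numpy as np, cv2
from plant import ctrl
def ray(p,px):
    K=p["camera_matrix"];R=np.array(p["R"]);t=np.array(p["t"])
    v=np.array([(px[0]-K[0][2])/K[0][0],(px[1]-K[1][2])/K[1][1]])
    if p.get("fish"):
        r=np.linalg.norm(v); d=np.array([*(v/r*np.sin(r) if r>0 else v),np.cos(r)])
    else: d=np.array([*v,1.])
    return -R.T@t, R.T@d
def atz(p,px,z):
    c,d=ray(p,px); return c+d*(z-c[2])/d[2]
def snap(n):
    p=ctrl.snapshot(n); p=dict(p); p["fish"]=(n=="wrist"); return p
def save(p,f): cv2.imwrite("pics/"+f,cv2.cvtColor(p["color"],cv2.COLOR_RGB2BGR))
E
python3 - <<'E'
from h import *
H={"vise_screw":.027,"vise_ball":.036,"vise_jaws":.03,"ring_seat":.022,"flats":0,"square":0,"hammer":.0}
print(ctrl.get_obs())
for n in("top","scene"):
    p=ctrl.snapshot(n); print(n,-np.array(p["R"]).T@p["t"])
    save(p,n+"0.png")
    for k,z in H.items():
        for d in ctrl.spot_point(p,k): print(k,round(d["p"],2),np.round(d["centre"]),np.round(atz(p,d["centre"],z),3))
E
```

```text
pics
{'clock': 0.0, 'joint_pos': array([ 7.95895207e+01,  2.05913274e+01,  6.34226868e-01, -1.96551938e-02,
       -7.01349739e+01, -1.65056904e+01]), 'qvel': array([ 0.11180113,  0.00198368, -0.11643202,  0.01790827, -0.01375667,
       -0.09133216]), 'tau': array([-1.18738695e-03, -5.82705116e+01,  2.93058211e+01,  6.99716136e+00,
        6.69296103e-03, -1.60646036e-04]), 'tool_pos': array([0.30538308, 0.60143089, 0.2256288 ]), 'orientation': array([ 1.79906470e+02, -8.44604803e-03, -2.69228566e+01]), 'force': array([0.08128567, 0.00381441, 0.15310875]), 'moment': array([-0.02526053,  0.03748358,  0.0466007 ]), 'gripper_force': 0.0, 'opening': 0.0878518488046565}
top [0.39793985 0.0089503  1.05816195]
vise_screw 0.71 [479. 267.] [ 0.493 -0.275  0.027]
vise_screw 0.59 [413. 355.] [ 0.338 -0.146  0.027]
vise_ball 0.87 [419. 337.] [ 0.369 -0.157  0.036]
vise_ball 0.66 [460. 267.] [ 0.494 -0.238  0.036]
vise_jaws 0.76 [413. 347.] [ 0.352 -0.147  0.03 ]
vise_jaws 0.75 [471. 268.] [ 0.491 -0.26   0.03 ]
ring_seat 0.86 [175. 256.] [0.528 0.284 0.022]
ring_seat 0.83 [262. 258.] [0.52  0.123 0.022]
flats 0.95 [344. 149.] [ 0.732 -0.035  0.   ]
square 0.73 [176. 168.] [0.702 0.29  0.   ]
square 0.69 [488. 171.] [ 0.68  -0.311  0.   ]
hammer 0.98 [177. 167.] [0.704 0.288 0.   ]
scene [ 1.22442828 -0.3865885   0.71195795]
vise_screw 0.69 [193. 276.] [ 0.48  -0.273  0.027]
vise_screw 0.64 [228. 219.] [ 0.338 -0.147  0.027]
vise_ball 0.83 [212. 270.] [ 0.493 -0.236  0.036]
vise_ball 0.7 [229. 222.] [ 0.363 -0.152  0.036]
vise_jaws 0.85 [223. 222.] [ 0.348 -0.161  0.03 ]
ring_seat 0.75 [387. 186.] [0.393 0.253 0.022]
ring_seat 0.72 [371. 231.] [0.527 0.119 0.022]
ring_seat 0.59 [429. 215.] [0.539 0.27  0.022]
flats 0.87 [364. 330.] [ 0.742 -0.035  0.   ]
flats 0.28 [483. 261.] [0.704 0.292 0.   ]
square 0.95 [202. 359.] [ 0.662 -0.316  0.   ]
hammer 0.97 [482. 260.] [0.699 0.291 0.   ]
```

View pics/top0.png

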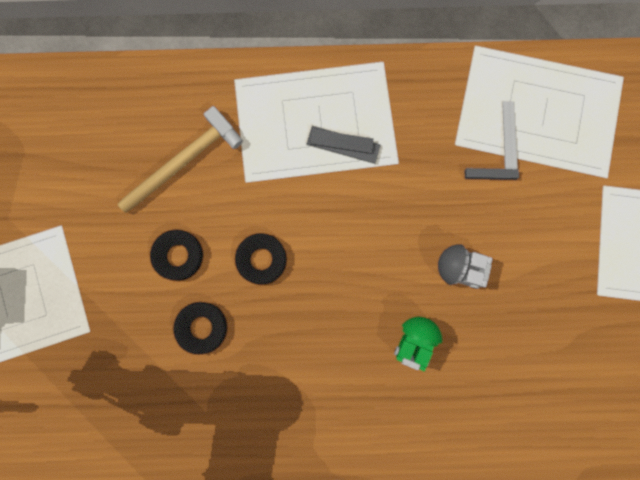

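View pics/scene0.png

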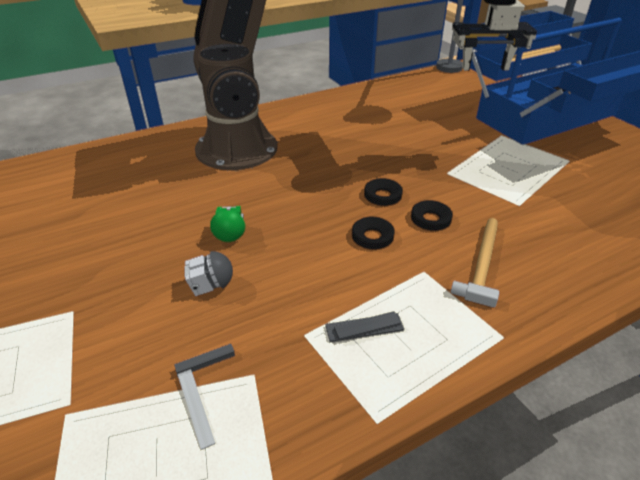

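Top view shows three black rings at (176,255), (261,259) and (201,328). The robot's right is −y, which is image right, so the target is (261,259), about (0.523, 0.121). The grey vise is at (467,267) and the green look-alike at (418,343), which I leave alone. I'll confirm both in one enlarged crop.

Run:
```python
import cv2
i=cv2.imread("pics/top0.png")[215:385,140:520]
cv2.imwrite("pics/crop.png",cv2.resize(i,None,fx=2,fy=2,interpolation=cv2.INTER_CUBIC))
```

```text
(no output)
```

View pics/crop.png

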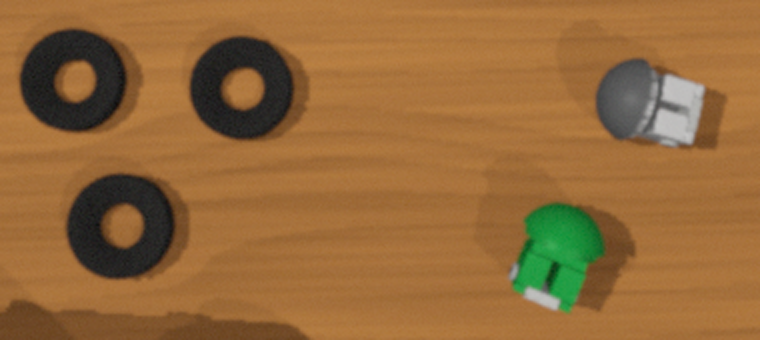

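Call:
{"name": "carry_out", "arguments": {
  "deltas": [
    [[0.96,0.8,0,0,1],[0.96,0.8,0,0,1],[0.96,0.8,0,0,1],[0.96,0.8,0,0,1],[0.96,0.8,0,0,1]]
  ]
}}

```text
clock: 1.3
tool_pos: [0.4048, 0.3704, 0.2268]
orientation: [-180.0, -0.0, -26.9]
force: [1.5, 0.9, 1.5]
opening: 0.0876
gripper_force: 0.0
```

Call:
{"name": "carry_out", "arguments": {
  "deltas": [
    [[0.89,0.88,0,0,1],[0.89,0.88,0,0,1],[0.89,0.88,0,0,1],[0.89,0.88,0,0,1],[0.89,0.88,0,0,1]]
  ]
}}

```text
clock: 1.8
tool_pos: [0.4836, 0.1332, 0.2271]
orientation: [-179.9, -0.0, -26.9]
force: [0.5, 1.3, -0.9]
opening: 0.0869
gripper_force: 0.0
```

Call:
{"name": "carry_out", "arguments": {
  "deltas": [
    [[0.5,0.98,0,0,1],[0.5,0.98,0,0,1],[0.5,0.98,0,0,1],[0.5,0.98,0,0,1],[0.5,0.98,0,0,1]]
  ]
}}

```text
clock: 2.3
tool_pos: [0.4831, -0.0882, 0.2269]
orientation: [180.0, -0.0, -27.1]
force: [-0.1, 0.3, 0.6]
opening: 0.0873
gripper_force: 0.0
```

The crop confirms it: the right-most of the three rings is at (242,87) in the crop, and the grey vise lies with its jaws pointing to −y, d about −101°. Moving on to over the vise.

Call:
{"name": "carry_out", "arguments": {
  "deltas": [
    [[0.44,0.81,0,0.11,1],[0.44,0.81,0,0.11,1],[0.44,0.81,0,0.11,1],[0.44,0.81,0,0.11,1],[0.44,0.81,0,0.11,1]]
  ]
}}

```text
clock: 2.8
tool_pos: [0.4884, -0.2729, 0.2261]
orientation: [179.9, -0.0, -67.1]
force: [0.0, 0.9, -0.0]
opening: 0.0879
gripper_force: 0.0
```

Call:
{"name": "carry_out", "arguments": {
  "deltas": [
    [[0,0,0,0.096,1],[0,0,0,0.096,1],[0,0,0,0.096,1],[0,0,0,0.096,1],[0,0,0,0.096,1]]
  ]
}}

```text
clock: 3.3
tool_pos: [0.4888, -0.2693, 0.2267]
orientation: [-180.0, 0.0, -101.2]
force: [0.6, -0.2, 0.8]
opening: 0.0879
gripper_force: 0.0
```

Run:
```python
from h import *
o=ctrl.get_obs();print(o["tool_pos"],o["orientation"])
p=snap("wrist"); save(p,"w1.png")
for k,z in {"vise_screw":.027,"vise_ball":.036,"vise_jaws":.030}.items():
    for d in ctrl.spot_point(p,k): print(k,round(d["p"],2),np.round(d["centre"]),np.round(atz(p,d["centre"],z),4))
```

```text
[ 0.48881506 -0.26929785  0.22665957] [-1.79990449e+02  1.15394203e-03 -1.01217987e+02]
vise_screw 0.94 [469. 297.] [ 0.3372 -0.1418  0.027 ]
vise_screw 0.76 [317. 209.] [ 0.4872 -0.272   0.027 ]
vise_ball 0.9 [316. 244.] [ 0.4946 -0.2403  0.036 ]
vise_ball 0.61 [446. 291.] [ 0.3673 -0.1608  0.036 ]
vise_jaws 0.95 [460. 295.] [ 0.3483 -0.1479  0.03  ]
vise_jaws 0.9 [317. 224.] [ 0.4895 -0.2577  0.03  ]
```

View pics/w1.png

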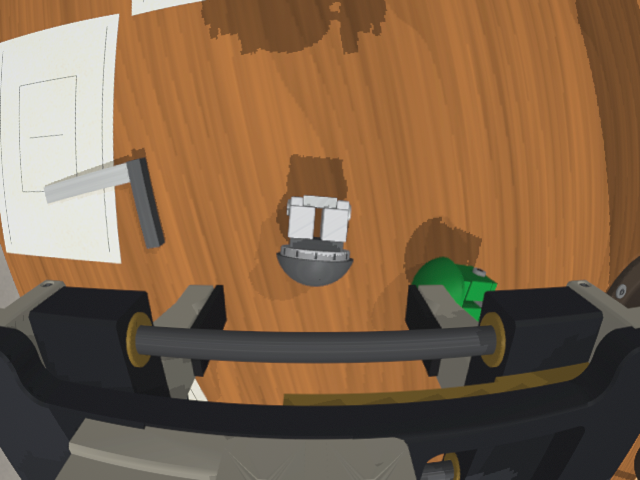

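The wrist view shows the vise centred at (317,240), jaws toward the top, screw ends at (289,207) and (350,208). That is square to the fingers. Descending.

Call:
{"name": "carry_out", "arguments": {
  "deltas": [
    [[0.015,0.005,0.2,0.003,1],[0.015,0.005,0.4,0.003,1],[0.015,0.005,0.6,0.003,1],[0.015,0.005,0.8,0.003,1],[0.015,0.005,0.8,0.003,1]]
  ]
}}

```text
clock: 4.0
tool_pos: [0.4835, -0.271, 0.0618]
orientation: [179.5, 0.0, -102.1]
force: [-0.6, 0.9, -0.4]
opening: 0.0876
gripper_force: 0.0
```

Run:
```python
from h import *
o=ctrl.get_obs();print(o["tool_pos"],o["orientation"],o["force"])
p=snap("wrist"); save(p,"w2.png")
for k,z in {"vise_screw":.027,"vise_ball":.036,"vise_jaws":.030}.items():
    for d in ctrl.spot_point(p,k): print(k,round(d["p"],2),np.round(d["centre"]),np.round(atz(p,d["centre"],z),4))
```

```text
[ 0.48350159 -0.27103257  0.06177535] [ 1.79460617e+02  2.98817663e-02 -1.02094113e+02] [-0.64696152  0.87262041 -0.36677868]
vise_screw 0.83 [310. 277.] [ 0.4863 -0.2717  0.027 ]
vise_ball 0.67 [309. 335.] [ 0.4934 -0.2402  0.036 ]
vise_jaws 0.8 [309. 298.] [ 0.489  -0.2607  0.03  ]
```

View pics/w2.png

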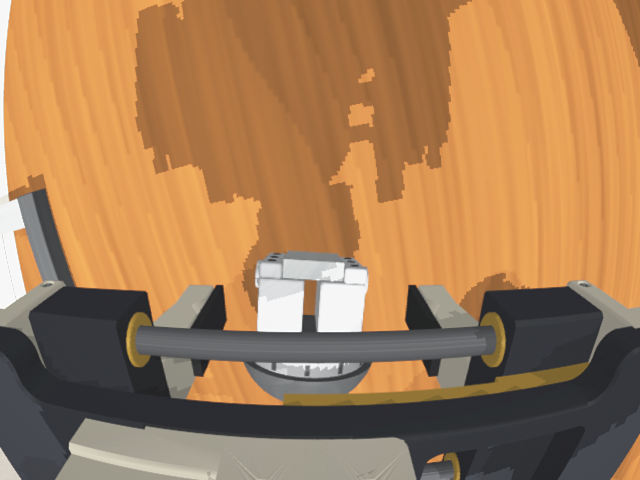

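The vise is between the open fingers, with its centre at column ~311. I'll take the last descent slowly.

Call:
{"name": "carry_out", "arguments": {
  "deltas": [
    [[0,0,0.08,0,1],[0,0,0.16,0,1],[0,0,0.24,0,1],[0,0,0.24,0,1],[0,0,0.24,0,1]]
  ]
}}

```text
clock: 4.7
tool_pos: [0.4885, -0.2723, 0.0204]
orientation: [-179.9, -0.0, -102.1]
force: [1.3, 0.4, 0.2]
opening: 0.0877
gripper_force: 0.0
```

Call:
{"name": "carry_out", "arguments": {
  "deltas": [
    [[0,0.01,0.03,0,1],[0,0.01,0.03,0,1],[0,0.01,0.03,0,0.2],[0,0.01,0.03,0,0.2],[0,0.01,0.03,0,0.2]]
  ]
}}

```text
clock: 5.2
tool_pos: [0.4855, -0.2716, 0.0128]
orientation: [-180.0, -0.0, -102.2]
force: [0.3, -0.7, -1.5]
opening: 0.0686
gripper_force: 0.0
```

Call:
{"name": "carry_out", "arguments": {
  "deltas": [
    [[0,0,0,0,0.2],[0,0,0,0,0.2],[0,0,0,0,0.2],[0,0,0,0,0.2]]
  ]
}}

```text
clock: 5.6
tool_pos: [0.4855, -0.2716, 0.0127]
orientation: [-180.0, -0.0, -102.2]
force: [0.2, -0.1, 0.3]
opening: 0.0617
gripper_force: 30.0
```

Gripped at 61.7 mm with 30 N. Lifting.

Call:
{"name": "carry_out", "arguments": {
  "deltas": [
    [[0,0,-0.06,0,0.2],[0,0,-0.12,0,0.2],[0,0,-0.18,0,0.2],[0,0,-0.25,0,0.2],[0,0,-0.3,0,0.2]]
  ]
}}

```text
clock: 6.1
tool_pos: [0.4854, -0.2716, 0.0741]
orientation: [-179.9, 0.0, -102.2]
force: [0.3, 0.2, -6.1]
opening: 0.0615
gripper_force: 30.0
```

Call:
{"name": "carry_out", "arguments": {
  "deltas": [
    [[0,0,-0.02,0,0.2],[0,0,-0.02,0,0.2],[0,0,-0.02,0,0.2]]
  ]
}}

```text
clock: 6.4
tool_pos: [0.485, -0.2714, 0.0762]
orientation: [180.0, 0.0, -102.2]
force: [-0.6, -0.1, -7.2]
opening: 0.0616
gripper_force: 30.0
```

Run:
```python
from h import *
o=ctrl.get_obs();print(o["tool_pos"],o["force"],o["moment"],o["gripper_force"],o["opening"])
p=snap("scene"); save(p,"s3.png")
i=cv2.imread("pics/s3.png")[190:340,100:300]
cv2.imwrite("pics/s3c.png",cv2.resize(i,None,fx=3,fy=3,interpolation=cv2.INTER_CUBIC))
for k in("vise_screw","vise_ball","vise_jaws"):
    for d in ctrl.spot_point(p,k): print(k,round(d["p"],2),np.round(d["centre"]))
```

```text
[ 0.48495484 -0.27143625  0.07621519] [-0.58716972 -0.11821916 -7.18209538] [-0.10711374  0.02778343 -0.01841198] 29.99890923500061 0.06163593513529828
vise_screw 0.91 [228. 216.]
vise_screw 0.55 [187. 252.]
vise_ball 0.74 [224. 224.]
vise_ball 0.64 [203. 262.]
vise_jaws 0.94 [227. 222.]
vise_jaws 0.76 [193. 253.]
```

View pics/s3c.png

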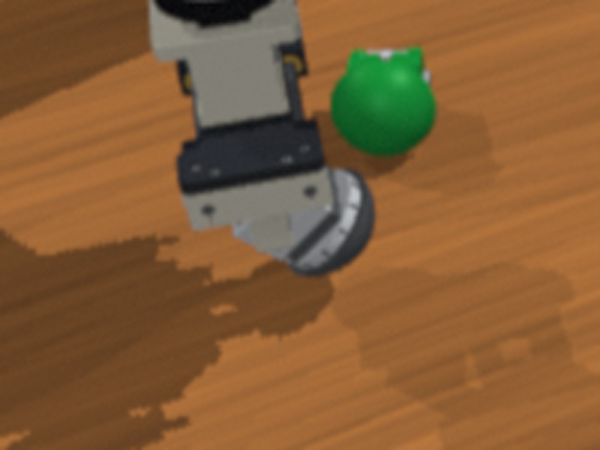

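The vise is held and has already swung part of the way, with its ball now below level. I'll lower it to just over the bench and ease the grip in small steps.

Call:
{"name": "carry_out", "arguments": {
  "deltas": [
    [[0,0,0.02,0,0.2],[0,0,0.045,0,0.2],[0,0,0.045,0,0.38],[0,0,0.045,0,0.38],[0,0,0.045,0,0.38]]
  ]
}}

```text
clock: 7.1
tool_pos: [0.4854, -0.2716, 0.0675]
orientation: [180.0, -0.0, -102.2]
force: [0.2, 0.8, -6.6]
opening: 0.0614
gripper_force: 30.0
```

Call:
{"name": "carry_out", "arguments": {
  "deltas": [
    [[0,0,0,0,0.4],[0,0,0,0,0.4]]
  ]
}}

```text
clock: 7.3
tool_pos: [0.4854, -0.2716, 0.0677]
orientation: [-180.0, -0.0, -102.2]
force: [-0.2, -0.7, -6.9]
opening: 0.0617
gripper_force: 24.0
```

Call:
{"name": "carry_out", "arguments": {
  "deltas": [
    [[0,0,0,0,0.405],[0,0,0,0,0.405]]
  ]
}}

```text
clock: 7.5
tool_pos: [0.4854, -0.2716, 0.0676]
orientation: [-180.0, 0.0, -102.2]
force: [-0.6, -0.6, -7.5]
opening: 0.0617
gripper_force: 16.1
```

Call:
{"name": "carry_out", "arguments": {
  "deltas": [
    [[0,0,0,0,0.41],[0,0,0,0,0.41]]
  ]
}}

```text
clock: 7.7
tool_pos: [0.4853, -0.2717, 0.0675]
orientation: [180.0, -0.0, -102.2]
force: [-0.3, -0.8, -7.4]
opening: 0.0616
gripper_force: 8.1
```

Call:
{"name": "carry_out", "arguments": {
  "deltas": [
    [[0,0,0,0,0.41],[0,0,0,0,0.41],[0,0,0,0,0.41],[0,0,0,0,0.41],[0,0,0,0,0.41]]
  ]
}}

```text
clock: 8.2
tool_pos: [0.4853, -0.2716, 0.0676]
orientation: [180.0, 0.0, -102.2]
force: [-0.7, 0.4, -6.9]
opening: 0.0617
gripper_force: 8.0
```

Run:
```python
from h import *
o=ctrl.get_obs();print(o["tool_pos"],o["force"],o["moment"],o["gripper_force"],o["opening"])
p=snap("scene"); save(p,"s4.png")
i=cv2.imread("pics/s4.png")[190:340,100:300]
cv2.imwrite("pics/s4c.png",cv2.resize(i,None,fx=3,fy=3,interpolation=cv2.INTER_CUBIC))
```

```text
[ 0.48531686 -0.27159302  0.06757245] [-0.68264129  0.39826893 -6.94461959] [ 0.06887293 -0.02863496 -0.03291401] 8.047711998224258 0.061705372516478355
```

View pics/s4c.png

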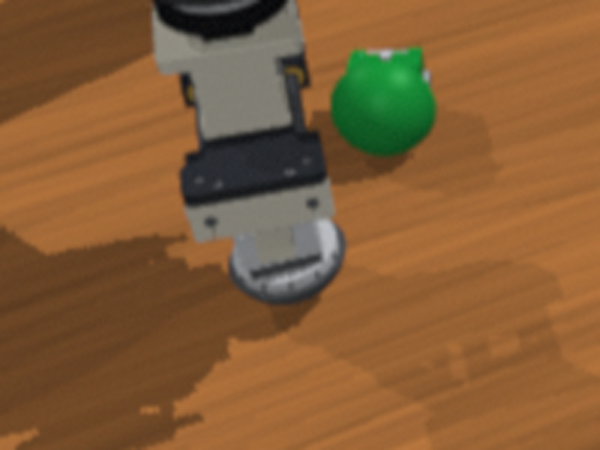

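The vise is now close to upright. Firm up, lift and carry it over the ring smoothly.

Call:
{"name": "carry_out", "arguments": {
  "deltas": [
    [[0,0,0,0,0.2],[0,0,-0.03,0,0.2],[0,0,-0.12,0,0.2],[0,0,-0.22,0,0.2],[0,0,-0.3,0,0.2]]
  ]
}}

```text
clock: 8.75
tool_pos: [0.4856, -0.2717, 0.1291]
orientation: [-179.9, -0.0, -102.1]
force: [0.8, 0.2, -7.1]
opening: 0.0616
gripper_force: 30.0
```

Call:
{"name": "carry_out", "arguments": {
  "deltas": [
    [[-0.05,0.006,0,0,0.2],[-0.16,0.018,0,0,0.2],[-0.31,0.036,0,0,0.2],[-0.47,0.055,0,0,0.2],[-0.63,0.074,0,0,0.2]]
  ]
}}

```text
clock: 9.25
tool_pos: [0.4968, -0.1438, 0.1271]
orientation: [180.0, 0.0, -102.2]
force: [0.1, 1.1, -6.3]
opening: 0.062
gripper_force: 30.0
```

Call:
{"name": "carry_out", "arguments": {
  "deltas": [
    [[-0.16,0.018,0,0,0.2],[-0.32,0.037,0,0,0.2],[-0.48,0.056,0,0,0.2],[-0.64,0.075,0,0,0.2],[-0.78,0.09,0,0,0.2]]
  ]
}}

```text
clock: 9.75
tool_pos: [0.5121, 0.0129, 0.1272]
orientation: [180.0, 0.0, -102.1]
force: [0.9, 0.1, -7.0]
opening: 0.0613
gripper_force: 30.0
```

Call:
{"name": "carry_out", "arguments": {
  "deltas": [
    [[-0.12,0.014,0,0,0.2],[-0.22,0.026,0,0,0.2],[-0.28,0.033,0,0,0.2],[-0.31,0.036,0,0,0.2],[-0.31,0.036,0,0,0.2]]
  ]
}}

```text
clock: 10.25
tool_pos: [0.5185, 0.0734, 0.1273]
orientation: [180.0, -0.0, -102.1]
force: [0.0, -0.3, -7.9]
opening: 0.0616
gripper_force: 30.0
```

Run:
```python
from h import *
o=ctrl.get_obs();print(o["tool_pos"],o["orientation"],o["force"],o["gripper_force"],o["opening"])
p=snap("wrist"); save(p,"w5.png")
for n,p in(("wrist",p),("scene",snap("scene"))):
  if n=="scene": save(p,"s5.png")
  for k,z in {"ring_seat":.022,"vise_screw":o["tool_pos"][2]+.0143}.items():
    for d in ctrl.spot_point(p,k): print(n,k,round(d["p"],2),np.round(d["centre"]),np.round(atz(p,d["centre"],z),4))
a=cv2.imread("pics/w5.png")
b=cv2.imread("pics/s5.png")[100:300,290:490]
cv2.imwrite("pics/c5.png",np.vstack([cv2.resize(b,(560,560))]))
```

```text
[0.51847497 0.0734302  0.12733308] [ 1.79978255e+02 -1.42324770e-02 -1.02117294e+02] [ 0.04158356 -0.29869331 -7.85468452] 29.99894678592682 0.061569819105856884
wrist vise_screw 0.79 [315. 313.] [0.5176 0.0698 0.1416]
scene ring_seat 0.65 [372. 230.] [0.5233 0.123  0.022 ]
scene ring_seat 0.62 [384. 187.] [0.3924 0.2433 0.022 ]
scene ring_seat 0.59 [432. 213.] [0.5361 0.2811 0.022 ]
scene vise_screw 0.95 [352. 194.] [0.5291 0.0629 0.1416]
scene vise_screw 0.68 [228. 216.] [ 0.4793 -0.1838  0.1416]
```

View pics/c5.png

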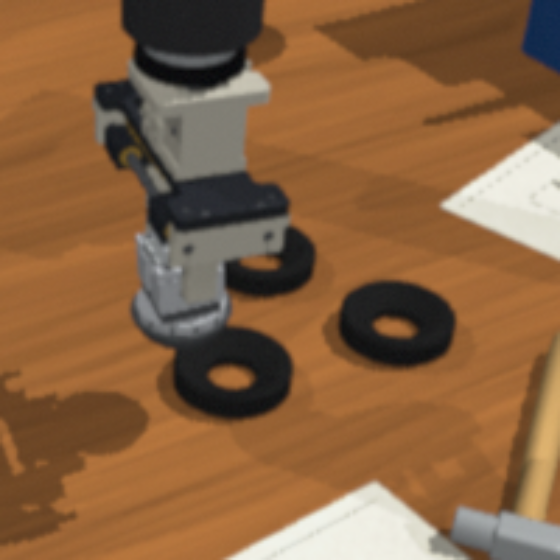

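The vise hangs roughly upright at crop (180,290). The target ring is at (233,370), full-frame (373,232). Next, fit the ring's outline for an accurate centre.

```bash
cat >> h.py <<'E'
from scipy.optimize import minimize
def proj(p,X):
    X=np.atleast_2d(X)@np.array(p["R"]).T+np.array(p["t"]); u=X@np.array(p["camera_matrix"]).T; return u[:,:2]/u[:,2:]
def ringfit(p,guess):
    a=np.linspace(0,2*np.pi,60); C=np.c_[.048*np.cos(a),.048*np.sin(a)]
    M=np.vstack([np.c_[C,0*a],np.c_[C,0*a+.022]])
    g=proj(p,[*guess,.011])[0]
    ms=ctrl.silhouettes(p,"ring_seat"); m=min(ms,key=lambda d:np.hypot(*(np.array(d["centre"])-g)))
    h=cv2.convexHull(np.argwhere(m["mask"])[:,::-1].astype(np.int32))
    T=np.zeros((480,640),np.uint8); cv2.fillConvexPoly(T,h,255); T=cv2.GaussianBlur(T,(0,0),1).astype(float)
    def f(s):
        I=np.zeros((480,640),np.uint8); q=cv2.convexHull(proj(p,M+[*s,0]).astype(np.float32))
        cv2.fillConvexPoly(I,np.round(q*16).astype(np.int32),255,cv2.LINE_AA,4)
        return np.abs(cv2.GaussianBlur(I,(0,0),1)-T).sum()/255
    r=minimize(f,guess,method="Nelder-Mead",options=dict(initial_simplex=[guess,[guess[0]+.01,guess[1]],[guess[0],guess[1]+.01]],xatol=1e-4))
    return r.x,r.fun,m["mask"].sum(),np.round(m["centre"])
E
python3 - <<'E'
from h import *
for n in("scene","top"):
    p=snap(n); print(n,ringfit(p,[.523,.122]))
    for k in("vise_screw","vise_jaws","vise_ball"):
        for d in ctrl.spot_point(p,k)[:2]: print(k,round(d["p"],2),np.round(d["centre"],1))
    X=np.array([.5185,.0734,.1416]); print(np.round(proj(p,[X,X-[0,0,.012],X-[0,0,.036]]),1))
E
```

```text
scene (array([0.39222575, 0.24230735]), np.float64(396.7843137254902), np.int64(437), array([392., 199.]))
vise_screw 0.63 [350.1 190.8]
vise_screw 0.62 [227.8 215.1]
vise_jaws 0.84 [356.5 193.8]
vise_jaws 0.84 [225.6 221.5]
vise_ball 0.91 [224.4 225.9]
vise_ball 0.66 [349.7 203.7]
[[354.2 190.3]
 [353.9 195.2]
 [353.5 204.6]]
top (array([0.52469883, 0.13285679]), np.float64(2096.2235294117645), np.int64(158), array([247., 272.]))
vise_screw 0.8 [410.6 354.5]
vise_jaws 0.73 [413.7 349.9]
vise_ball 0.75 [420. 338.]
[[284.3 249.9]
 [284.8 250.8]
 [285.8 252.6]]
```

```bash
sed -i 's/def ringfit(p,guess):/def ringfit(p,guess,mask=None):/; s/    ms=ctrl.silhouettes.*/    m={"mask":mask,"centre":g}/' h.py
python3 - <<'E'
from h import *
for n in("scene","top"):
    p=snap(n); im=cv2.imread(f"pics/{n}0.png"); g=proj(p,[.523,.122,.011])[0]
    d=(im.max(2)<60).astype(np.uint8); k,L,st,c=cv2.connectedComponentsWithStats(d)
    j=min((j for j in range(1,k) if st[j,4]>300),key=lambda j:np.hypot(*(c[j]-g)))
    print(n,st[j],c[j],ringfit(p,[.523,.122],L==j))
E
```

```text
scene [352 217  42  32 959] [372.32533889 232.55057351] (array([0.51547784, 0.12940508]), np.float64(178.01568627450982), np.int64(959), array([371., 234.]))
top [ 236  234   50   50 1574] [260.45743329 258.49682338] (array([0.52008844, 0.12695145]), np.float64(255.21960784313725), np.int64(1574), array([263., 257.]))
```

Run:
```python
from h import *
from scipy.optimize import fsolve
a=np.linspace(0,2*np.pi,90); C=np.c_[.048*np.cos(a),.048*np.sin(a)]
M=np.vstack([np.c_[C,0*a],np.c_[C,0*a+.022]])
def cen(h):
    m=cv2.moments(h); return np.array([m["m10"],m["m01"]])/m["m00"],m["m00"]
for n in("scene","top"):
    p=snap(n); im=cv2.imread(f"pics/{n}0.png"); g=proj(p,[.523,.122,.011])[0]
    for th in(50,65,80):
        d=(im.max(2)<th).astype(np.uint8); k,L,st,c=cv2.connectedComponentsWithStats(d)
        j=min((j for j in range(1,k) if st[j,4]>300),key=lambda j:np.hypot(*(c[j]-g)))
        t,A=cen(cv2.convexHull(np.argwhere(L==j)[:,::-1].astype(np.float32)))
        f=lambda s:cen(cv2.convexHull(proj(p,M+[*s,0]).astype(np.float32)))[0]-t
        s=fsolve(f,[.523,.122],epsfcn=1e-6); q=cv2.convexHull(proj(p,M+[*s,0]).astype(np.float32))
        print(n,th,st[j],np.round(s,4),A,cen(q)[1],cv2.boundingRect(q))
```

```text
scene 50 [352 217  42  32 927] [0.5199 0.1271] 1035.5 1219.3362898945343 (350, 215, 45, 35)
scene 65 [352 217  42  33 975] [0.5201 0.1268] 1072.0 1220.1142488538753 (350, 215, 45, 36)
scene 80 [ 352  217   42   33 1016] [0.5203 0.1268] 1090.5 1220.5582198426127 (350, 215, 45, 36)
top 50 [ 236  234   50   50 1507] [0.5202 0.1264] 1889.5 2162.056302732206 (234, 232, 53, 53)
top 65 [ 236  234   50   50 1594] [0.5204 0.1266] 1942.0 2162.024144697818 (234, 232, 53, 53)
top 80 [ 235  234   52   50 1672] [0.5202 0.1264] 1997.5 2162.0475717810914 (234, 232, 53, 53)
```

Two cameras agree on the ring centre at (0.520, 0.1265). Move over it and lower.

Call:
{"name": "carry_out", "arguments": {
  "deltas": [
    [[-0.06,0.011,0,0,0.2],[-0.14,0.026,0,0,0.2],[-0.22,0.04,0,0,0.2],[-0.262,0.048,0,0,0.2],[-0.262,0.048,0,0,0.2]]
  ]
}}

```text
clock: 11.75
tool_pos: [0.5205, 0.1282, 0.1275]
orientation: [-180.0, 0.0, -102.0]
force: [1.4, 0.3, -6.2]
opening: 0.0616
gripper_force: 30.0
```

Call:
{"name": "carry_out", "arguments": {
  "deltas": [
    [[0,0,0.04,0,0.2],[0,0,0.1,0,0.2],[0,0,0.16,0,0.2],[0,0,0.2,0,0.2],[0,0,0.22,0,0.2]]
  ]
}}

```text
clock: 12.25
tool_pos: [0.5197, 0.1256, 0.082]
orientation: [179.9, -0.1, -102.2]
force: [0.5, -0.4, -7.0]
opening: 0.0616
gripper_force: 30.0
```

Call:
{"name": "carry_out", "arguments": {
  "deltas": [
    [[0,0,0.02,0,0.2],[0,0,0.04,0,0.2],[0,0,0.04,0,0.2],[0,0,0.04,0,0.2]]
  ]
}}

```text
clock: 12.65
tool_pos: [0.5205, 0.1264, 0.0758]
orientation: [-180.0, 0.0, -102.2]
force: [0.1, 0.6, -6.4]
opening: 0.0616
gripper_force: 30.0
```

Call:
{"name": "carry_out", "arguments": {
  "deltas": [
    [[0,0,0.01,0,0.2],[0,0,0.02,0,0.2],[0,0,0.03,0,0.2],[0,0,0.03,0,0.2],[0,0,0.03,0,0.2]]
  ]
}}

```text
clock: 13.15
tool_pos: [0.5205, 0.1262, 0.0705]
orientation: [-180.0, -0.0, -102.1]
force: [-3.2, -2.3, 5.7]
opening: 0.0619
gripper_force: 30.0
```

Call:
{"name": "carry_out", "arguments": {
  "deltas": [
    [[0,0,0.005,0,0.2],[0,0,0.01,0,0.2],[0,0,0.01,0,0.2]]
  ]
}}

```text
clock: 13.45
tool_pos: [0.5205, 0.1257, 0.0701]
orientation: [-179.9, -0.0, -102.1]
force: [-10.8, -4.8, 23.9]
opening: 0.0614
gripper_force: 30.0
```

Call:
{"name": "carry_out", "arguments": {
  "deltas": [
    [[0,0,0.005,0,0.2],[0,0,0.01,0,0.2],[0,0,0.01,0,0.2]]
  ]
}}

```text
clock: 13.75
tool_pos: [0.52, 0.1252, 0.0693]
orientation: [-180.0, -0.1, -102.1]
force: [-17.9, -6.7, 39.0]
opening: 0.0616
gripper_force: 30.0
```

Contact came about 5 mm early, pushing toward −x and −y. Back off and look.

Call:
{"name": "carry_out", "arguments": {
  "deltas": [
    [[0,0,-0.02,0,0.2],[0,0,-0.025,0,0.2],[0,0,-0.025,0,0.2],[0,0,-0.025,0,0.2]]
  ]
}}

```text
clock: 14.15
tool_pos: [0.5206, 0.1263, 0.0707]
orientation: [-180.0, -0.0, -102.1]
force: [-3.3, -1.8, 2.8]
opening: 0.0616
gripper_force: 30.0
```

Run:
```python
from h import *
o=ctrl.get_obs();print(o["tool_pos"],o["force"],o["moment"])
a=snap("scene");b=snap("top")
for n,p in(("scene",a),("top",b)):
    save(p,n+"6.png")
    for k in("vise_ball","vise_screw","vise_jaws","ring_seat"):
        for d in ctrl.spot_point(p,k)[:3]: print(n,k,round(d["p"],2),np.round(d["centre"],1))
    X=np.r_[o["tool_pos"][:2],0]; print(np.round(proj(p,[X+[0,0,.048],X+[0,0,.084],X+[0,0,.072],[.5202,.1266,.022]]),1))
A=cv2.resize(a["color"][165:255,325:415],(540,540),interpolation=cv2.INTER_CUBIC)
cv2.imwrite("pics/c6.png",cv2.cvtColor(A,cv2.COLOR_RGB2BGR))
```

```text
[0.52060789 0.12627635 0.0706888 ] [-3.33633166 -1.83100643  2.84908709] [-0.62417223  0.75712858  0.0116554 ]
scene vise_ball 0.91 [374.5 218. ]
scene vise_ball 0.72 [225.  224.6]
scene vise_screw 0.75 [372.3 205.7]
scene vise_screw 0.71 [225.6 218.3]
scene vise_jaws 0.71 [225.4 220.5]
scene vise_jaws 0.67 [373.3 209.8]
scene vise_jaws 0.34 [480.9 261.2]
scene ring_seat 0.67 [370.4 227.9]
scene ring_seat 0.67 [426.2 214.7]
[[373.4 219.6]
 [374.5 206.4]
 [374.1 210.9]
 [372.6 228.7]]
top vise_ball 0.81 [420.1 341.1]
top vise_ball 0.69 [255.2 259.1]
top vise_screw 0.91 [412.6 355.3]
top vise_screw 0.64 [256.4 252.7]
top vise_jaws 0.65 [415.1 349.6]
top vise_jaws 0.51 [254.2 254.5]
top vise_jaws 0.24 [256.5 255.5]
top ring_seat 0.92 [203.1 330. ]
[[258.7 256.1]
 [256.3 253.7]
 [257.1 254.5]
 [260.1 258. ]]
```

View pics/c6.png

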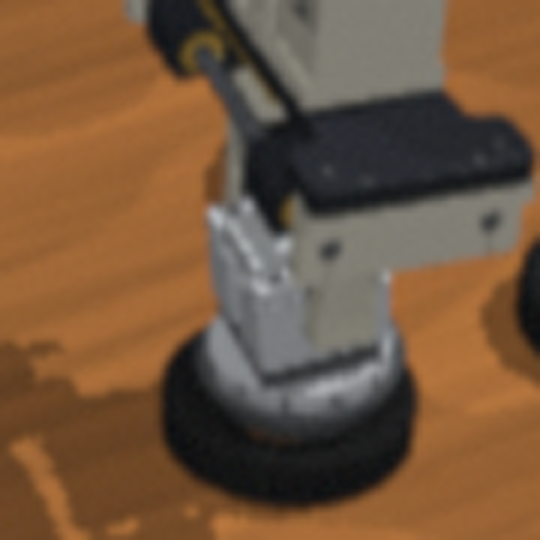

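The vise sits in the ring close to upright. The side force suggests it is 1–2 mm off toward +x and +y, so I'll shift it back to null that.

Call:
{"name": "carry_out", "arguments": {
  "deltas": [
    [[0.006,0.008,0,0,0.2],[0.006,0.008,0,0,0.2],[0.006,0.008,0,0,0.2]]
  ]
}}

```text
clock: 14.95
tool_pos: [0.5184, 0.1257, 0.07]
orientation: [180.0, 0.0, -102.2]
force: [2.3, 0.8, -6.1]
opening: 0.0613
gripper_force: 30.0
```

Call:
{"name": "carry_out", "arguments": {
  "deltas": [
    [[0.002,0.003,0.005,0,0.2],[0.002,0.003,0.005,0,0.2],[0.002,0.003,0.005,0,0.2]]
  ]
}}

```text
clock: 15.25
tool_pos: [0.5183, 0.1255, 0.0698]
orientation: [-180.0, 0.0, -102.1]
force: [2.5, -0.6, -1.5]
opening: 0.0617
gripper_force: 30.0
```

Call:
{"name": "carry_out", "arguments": {
  "deltas": [
    [[0,-0.003,0.004,0,0.2],[0,-0.003,0.004,0,0.2],[0,-0.003,0.004,0,0.2]]
  ]
}}

```text
clock: 15.55
tool_pos: [0.5187, 0.1252, 0.0693]
orientation: [-180.0, 0.0, -102.1]
force: [0.4, -1.4, 5.8]
opening: 0.0614
gripper_force: 30.0
```

Call:
{"name": "carry_out", "arguments": {
  "deltas": [
    [[0,0,0,0,0.4],[0,0,0,0,0.405],[0,0,0,0,0.41],[0,0,0,0,0.41],[0,0,0,0,0.412]]
  ]
}}

```text
clock: 16.05
tool_pos: [0.5188, 0.1251, 0.0692]
orientation: [-180.0, 0.0, -102.1]
force: [1.4, -1.5, 3.5]
opening: 0.062
gripper_force: 5.0
```

Call:
{"name": "carry_out", "arguments": {
  "deltas": [
    [[0,0,0,0,0.412],[0,0,0,0,0.413],[0,0,0,0,0.413],[0,0,0,0,0.413]]
  ]
}}

```text
clock: 16.45
tool_pos: [0.5189, 0.1252, 0.069]
orientation: [-180.0, 0.0, -102.1]
force: [3.7, -2.8, 4.3]
opening: 0.062
gripper_force: 3.2
```

Seated: the ring carries the weight and little side force remains. Release and rise, turning 90° for the jaw-side check grip.

Call:
{"name": "carry_out", "arguments": {
  "deltas": [
    [[0,0,0,0,0.5],[0,0,0,0,0.7],[0,0,0,0,0.8],[0,0,-0.1,0,0.9],[0,0,-0.25,0,1]]
  ]
}}

```text
clock: 16.95
tool_pos: [0.5166, 0.1244, 0.1172]
orientation: [179.8, -0.2, -102.2]
force: [1.2, -0.3, 0.9]
opening: 0.0854
gripper_force: 0.0
```

Call:
{"name": "carry_out", "arguments": {
  "deltas": [
    [[0,0,-0.2,0,1],[0,0,-0.4,0,1],[0,0,-0.4,0,1],[0,0,-0.4,0,1]]
  ]
}}

```text
clock: 17.35
tool_pos: [0.5183, 0.1255, 0.1993]
orientation: [-180.0, 0.1, -102.2]
force: [-0.8, -0.1, -0.3]
opening: 0.0877
gripper_force: 0.0
```

Run:
```python
from h import *
o=ctrl.get_obs();print(o["tool_pos"],o["force"])
a=snap("scene");w=snap("wrist")
for n,p in(("scene",a),("wrist",w)):
    for k,z in(("vise_ball",.044),("vise_screw",.08),("vise_jaws",.068),("ring_seat",.022)):
        for d in ctrl.spot_point(p,k)[:3]: print(n,k,round(d["p"],2),np.round(d["centre"],1),np.round(atz(p,d["centre"],z),4))
A=cv2.resize(a["color"][165:255,325:415],(400,400),interpolation=cv2.INTER_CUBIC)
B=cv2.resize(w["color"][180:360,220:420],(400,400),interpolation=cv2.INTER_CUBIC)
cv2.imwrite("pics/c7.png",cv2.cvtColor(np.hstack([A,B]),cv2.COLOR_RGB2BGR))
```

```text
[0.51831881 0.12551661 0.1992825 ] [-0.76421293 -0.12668746 -0.29430216]
scene vise_ball 0.94 [227.8 223.7] [ 0.3763 -0.1593  0.044 ]
scene vise_ball 0.69 [372.6 217.7] [0.5097 0.1317 0.044 ]
scene vise_screw 0.9 [369.7 208.4] [0.5174 0.1164 0.08  ]
scene vise_screw 0.86 [230.4 215.5] [ 0.3979 -0.1569  0.08  ]
scene vise_jaws 0.87 [225.5 221.1] [ 0.3959 -0.1686  0.068 ]
scene vise_jaws 0.64 [372.9 212.1] [0.5188 0.1247 0.068 ]
scene ring_seat 0.66 [370.8 228.4] [0.5175 0.1236 0.022 ]
scene ring_seat 0.6 [383.9 187. ] [0.3933 0.2431 0.022 ]
scene ring_seat 0.59 [428.  214.4] [0.5372 0.2691 0.022 ]
wrist vise_screw 0.55 [309.5 231. ] [0.5212 0.1205 0.08  ]
wrist vise_jaws 0.72 [312.2 231.2] [0.52   0.1244 0.068 ]
wrist ring_seat 0.64 [453.9 297.7] [0.3936 0.2384 0.022 ]
wrist ring_seat 0.63 [335.5 362.9] [0.5303 0.2878 0.022 ]
```

View pics/c7.png

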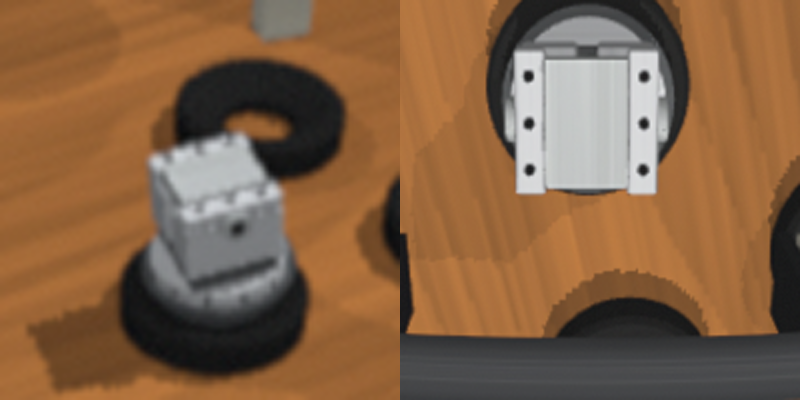

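The vise is seated upright, but leaning several degrees about its screw, toward −y (jaw top shifted up in the wrist crop). A grip across the parallel jaw sides will square it.

Call:
{"name": "carry_out", "arguments": {
  "deltas": [
    [[0,0,0,-0.12,1],[0,0,0,-0.12,1],[0,0,0,-0.12,1],[0,0,0,-0.12,1],[0,0,0,-0.12,1]]
  ]
}}

```text
clock: 18.35
tool_pos: [0.5184, 0.1251, 0.1987]
orientation: [180.0, -0.0, -58.8]
force: [0.0, 0.5, -1.0]
opening: 0.0876
gripper_force: 0.0
```

Call:
{"name": "carry_out", "arguments": {
  "deltas": [
    [[0,0,0,-0.115,1],[0,0,0,-0.115,1],[0,0,0,-0.115,1],[0,0,0,-0.115,1],[0,0,0,-0.115,1]]
  ]
}}

```text
clock: 18.85
tool_pos: [0.5184, 0.1251, 0.1986]
orientation: [180.0, 0.0, -17.4]
force: [0.3, 0.5, -0.5]
opening: 0.0875
gripper_force: 0.0
```

Call:
{"name": "carry_out", "arguments": {
  "deltas": [
    [[0,0,0,-0.017,1],[0,0,0,-0.017,1],[0,0,0,-0.017,1]]
  ]
}}

```text
clock: 19.15
tool_pos: [0.5184, 0.1251, 0.1986]
orientation: [180.0, 0.0, -11.9]
force: [0.2, -0.9, 0.1]
opening: 0.0878
gripper_force: 0.0
```

Run:
```python
from h import *
from scipy.optimize import fsolve
o=ctrl.get_obs();print(o["tool_pos"],o["orientation"])
p=snap("wrist"); save(p,"w8.png")
for k,z in(("vise_screw",.08),("vise_jaws",.068),("ring_seat",.022)):
    for d in ctrl.spot_point(p,k)[:2]: print(k,round(d["p"],2),np.round(d["centre"],1),np.round(atz(p,d["centre"],z),4))
B=cv2.resize(p["color"][120:360,160:480],(800,600),interpolation=cv2.INTER_CUBIC)
cv2.imwrite("pics/c8.png",cv2.cvtColor(B,cv2.COLOR_RGB2BGR))
```

```text
[0.51839576 0.12507039 0.19863852] [ 1.79988847e+02  1.00586931e-02 -1.18533227e+01]
vise_screw 0.86 [318.2 231.2] [0.5201 0.1216 0.08  ]
vise_jaws 0.57 [312.4 229.9] [0.5188 0.1266 0.068 ]
ring_seat 0.95 [156.9 238.5] [0.5306 0.284  0.022 ]
```

View pics/c8.png

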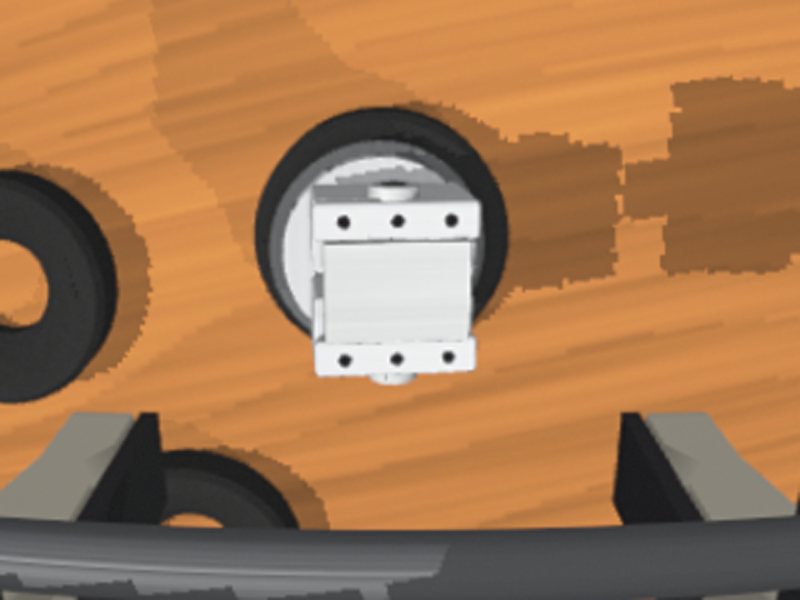

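The jaw sides are square to the fingers and the lean is to image right. Descend and grip the sides.

Call:
{"name": "carry_out", "arguments": {
  "deltas": [
    [[0,0,0.15,0,1],[0,0,0.35,0,1],[0,0,0.53,0,1],[0,0,0.66,0,1],[0,0,0.73,0,1]]
  ]
}}

```text
clock: 19.85
tool_pos: [0.5172, 0.1244, 0.0504]
orientation: [179.9, 0.1, -11.7]
force: [-0.9, -0.5, 0.4]
opening: 0.0877
gripper_force: 0.0
```

Call:
{"name": "carry_out", "arguments": {
  "deltas": [
    [[0,0,0,0,1],[0,0,0,0,0.5],[0,0,0,0,0.3],[0,0,0,0,0.2],[0,0,0,0,0.2]]
  ]
}}

```text
clock: 20.35
tool_pos: [0.5188, 0.1254, 0.0536]
orientation: [-179.9, -0.1, -11.7]
force: [0.0, 0.5, -0.2]
opening: 0.0612
gripper_force: 0.0
```

Call:
{"name": "carry_out", "arguments": {
  "deltas": [
    [[0,0,0,0,0.15],[0,0,0,0,0.1],[0,0,0,0,0.1],[0,0,0,0,0.0],[0,0,0,0,0.0]]
  ]
}}

```text
clock: 20.85
tool_pos: [0.5188, 0.1255, 0.0532]
orientation: [-180.0, -0.0, -11.6]
force: [-2.2, 1.7, 5.3]
opening: 0.0517
gripper_force: 30.0
```

Opening reads 51.7 mm instead of 50, so it is still leaning a little. Lift a few mm in the grip so it squares freely.

Call:
{"name": "carry_out", "arguments": {
  "deltas": [
    [[0,0,-0.008,0,-0.2],[0,0,-0.016,0,-0.2],[0,0,-0.022,0,-0.2],[0,0,-0.022,0,-0.2],[0,0,-0.022,0,-0.2]]
  ]
}}

```text
clock: 21.35
tool_pos: [0.518, 0.1248, 0.0567]
orientation: [180.0, 0.0, -11.7]
force: [-0.1, 0.5, -7.7]
opening: 0.0514
gripper_force: 30.0
```

Call:
{"name": "carry_out", "arguments": {
  "deltas": [
    [[0,0,0.008,0,-0.2],[0,0,0.016,0,-0.2],[0,0,0.022,0,-0.2],[0,0,0.022,0,-0.2]]
  ]
}}

```text
clock: 21.75
tool_pos: [0.5189, 0.1253, 0.0534]
orientation: [-180.0, -0.1, -11.6]
force: [-0.8, 1.0, 0.7]
opening: 0.0513
gripper_force: 30.0
```

Call:
{"name": "carry_out", "arguments": {
  "deltas": [
    [[0,0,0,0,0.15],[0,0,0,0,0.17],[0,0,0,0,0.2],[0,0,0,0,0.3],[0,0,0,0,0.8]]
  ]
}}

```text
clock: 22.25
tool_pos: [0.5184, 0.1251, 0.0526]
orientation: [-180.0, 0.0, -11.7]
force: [0.2, 0.1, -0.4]
opening: 0.0605
gripper_force: 0.0
```

Call:
{"name": "carry_out", "arguments": {
  "deltas": [
    [[0,0,-0.15,0,1],[0,0,-0.4,0,1],[0,0,-0.65,0,1],[0,0,-0.73,0,1],[0,0,-0.73,0,1]]
  ]
}}

```text
clock: 22.75
tool_pos: [0.52, 0.126, 0.2022]
orientation: [-179.8, -0.3, -11.7]
force: [0.1, -0.1, -0.8]
opening: 0.0874
gripper_force: 0.0
```

Call:
{"name": "carry_out", "arguments": {
  "deltas": [
    [[0,0,0,0,1],[0,0,0,0,1],[0,0,0,0,1]]
  ]
}}

```text
clock: 23.05
tool_pos: [0.5178, 0.1248, 0.1974]
orientation: [179.9, 0.1, -11.7]
force: [0.1, 0.7, 0.5]
opening: 0.0875
gripper_force: 0.0
```

```bash
cat >> h.py <<'E'
def comp(m,g,amin):
    k,L,st,c=cv2.connectedComponentsWithStats(m.astype(np.uint8))
    j=min((j for j in range(1,k) if st[j,4]>amin),key=lambda j:np.hypot(*(c[j]-g)))
    return cv2.convexHull(np.argwhere(L==j)[:,::-1].astype(np.float32))[:,0]
def lean(p=None,off=True):
    p=p or snap("wrist"); im=p["color"]
    hsv=cv2.cvtColor(im,cv2.COLOR_RGB2HSV)
    top=comp((hsv[...,1]<25)&(im.min(2)>215),(317,230),800)      # blank + jaw tops
    P=np.array([atz(p,q,.091)[:2] for q in top])
    out=comp((hsv[...,1]<90),(317,225),2500)                       # ring + vise
    Q=np.array([atz(p,q,.022)[:2] for q in out])
    tc,sz,an=cv2.minAreaRect(P.astype(np.float32)*1000)
    # ring outer circle, robust to vise overhang
    from scipy.optimize import least_squares
    r=least_squares(lambda s:np.hypot(*(Q-s).T)-.048,Q.mean(0),loss="soft_l1",f_scale=.001)
    print("top centre",np.round(np.array(tc)/1000,4),"size mm",np.round(sz,1),"ang",round(an,1))
    print("ring centre",np.round(r.x,4),"resid mm",np.round(np.sort(np.abs(r.fun))*1000,1)[::6])
    return np.array(tc)/1000-r.x
E
python3 - <<'E'
from h import *
o=ctrl.get_obs();print(o["tool_pos"],o["orientation"],o["force"])
p=snap("wrist"); save(p,"w9.png"); print("lean vector mm",lean(p)*1000)
q={**p,"color":cv2.cvtColor(cv2.imread("pics/w8.png"),cv2.COLOR_BGR2RGB)}; print("before",lean(q)*1000)
for k in("vise_screw","vise_jaws"):
    for d in ctrl.spot_point(p,k)[:2]: print(k,round(d["p"],2),np.round(d["centre"],1))
E
```

```text
[0.51781185 0.12479302 0.19736941] [ 1.79900502e+02  1.07626712e-01 -1.16692772e+01] [0.09080499 0.70113519 0.47317026]
top centre [0.5204 0.1267] size mm [55.8 58. ] ang 77.7
ring centre [0.5188 0.1268] resid mm [ 0.1  0.5  0.8  1.2  1.6  2.1 12.5]
lean vector mm [ 1.62061254 -0.06164369]
top centre [0.5122 0.1237] size mm [48.1 43.2] ang 80.0
ring centre [0.5185 0.126 ] resid mm [0.1 0.6 0.8 1.2 1.4 8.2]
before [-6.26755015 -2.22272699]
vise_screw 0.95 [312.3 233.2]
vise_jaws 0.95 [312.3 229.7]
vise_jaws 0.67 [633.2  35.2]
```

The network now puts screw and jaws on the same column (312.3, against 318/312 before), so the squaring seems to have worked. I'll verify by brightness profiles across the top, without more pictures.

Run:
```python
from h import *
p=snap("wrist")
for f in("w8","w9"):
    im=cv2.imread(f"pics/{f}.png")
    g=cv2.cvtColor(im,cv2.COLOR_BGR2GRAY).astype(int); s=cv2.cvtColor(im,cv2.COLOR_BGR2HSV)[...,1]
    for r in(208,220,235,245,262): print(f,r,"g",*[f"{v}" for v in g[r,262:368:2]])
    print("sat235",*s[235,262:368:2])
for z,n in((.09,"lip/blank top"),(.044,"ball")): print(n,"upright col/row", [ (c,np.round(atz(p,(c,235),z),4)) for c in (285,312,340)])
```

```text
w8 208 g 66 49 47 54 102 103 112 221 224 226 224 186 237 239 239 239 209 35 39 216 240 239 239 239 238 238 240 143 39 44 200 239 238 238 238 238 238 239 111 38 71 241 238 238 237 114 35 38 39 40 46 113 112
w8 220 g 76 49 49 95 104 118 226 225 225 227 225 209 230 212 226 231 231 232 232 232 232 232 232 231 231 231 231 231 231 231 231 230 230 230 230 230 231 230 230 230 230 230 231 183 117 80 39 39 39 40 48 102 101
w8 235 g 157 158 119 49 67 106 104 213 226 227 227 200 136 132 217 228 227 227 228 228 228 228 228 229 229 230 230 230 230 230 231 231 230 231 231 231 232 232 232 232 232 232 235 144 40 39 38 35 68 108 108 109 154
w8 245 g 147 147 147 147 148 137 54 57 114 118 197 200 224 219 208 224 224 224 224 225 224 225 225 225 226 226 226 226 226 226 226 226 226 226 226 227 226 227 227 227 227 228 228 134 43 81 98 110 136 140 141 142 144
w8 262 g 152 153 154 154 155 156 157 156 156 157 156 155 223 239 239 239 240 133 92 195 240 239 239 239 239 239 240 176 55 111 235 239 239 240 239 239 240 214 42 48 209 239 239 241 179 156 157 156 156 155 154 153 152
sat235 162 162 148 15 4 7 12 4 2 2 2
[... 878 characters left out ...]
 227 227 227 227 231 156 56 55 92 102 118 142 142 143 144 147
w9 262 g 155 155 156 157 157 157 157 157 157 157 157 218 240 239 240 238 90 45 174 241 240 240 239 239 239 240 175 36 61 226 239 239 239 239 239 240 233 40 37 182 240 239 240 185 156 157 158 157 156 155 154 153 153
sat235 163 164 114 10 6 6 10 2 2 2 2 3 6 1 1 1 2 2 2 1 1 2 2 2 2 2 2 1 1 1 2 1 1 1 2 3 3 3 2 1 2 2 3 7 7 6 0 0 148 158 157 158 162
lip/blank top upright col/row [(285, array([0.5249, 0.1457, 0.09  ])), (312, array([0.5207, 0.126 , 0.09  ])), (340, array([0.5165, 0.1055, 0.09  ]))]
ball upright col/row [(285, array([0.5125, 0.1523, 0.044 ])), (312, array([0.5077, 0.1291, 0.044 ])), (340, array([0.5027, 0.1051, 0.044 ]))]
```

A residual lean of about 3–4° remains along tool +y, which is right on the limit. I'll push it the rest with one pad at lip height, gently, watching the force.

Call:
{"name": "carry_out", "arguments": {
  "deltas": [
    [[0,-0.05,0.15,0,1],[0,-0.05,0.35,0,1],[0,-0.05,0.53,0,1],[0,-0.05,0.65,0,1],[0,-0.05,0.695,0,1]]
  ]
}}

```text
clock: 23.75
tool_pos: [0.5189, 0.134, 0.057]
orientation: [179.8, 0.2, -11.7]
force: [0.2, 0.2, 0.1]
opening: 0.0874
gripper_force: 0.0
```

Call:
{"name": "carry_out", "arguments": {
  "deltas": [
    [[0,0,0,0,1],[0,0,0,0,1],[0,-0.01,0,0,1],[0,-0.02,0,0,1],[0,-0.025,0,0,1]]
  ]
}}

```text
clock: 24.25
tool_pos: [0.522, 0.1404, 0.0607]
orientation: [-179.9, -0.1, -11.7]
force: [-0.3, -0.1, -0.3]
opening: 0.0874
gripper_force: 0.0
```

Call:
{"name": "carry_out", "arguments": {
  "deltas": [
    [[0,-0.005,0,0,1],[0,-0.005,0,0,1],[0,-0.005,0,0,1]]
  ]
}}

```text
clock: 24.55
tool_pos: [0.5217, 0.1408, 0.0598]
orientation: [-180.0, -0.0, -11.7]
force: [-0.5, 1.1, -0.2]
opening: 0.0877
gripper_force: 0.0
```

Call:
{"name": "carry_out", "arguments": {
  "deltas": [
    [[0,-0.005,0,0,1],[0,-0.005,0,0,1],[0,-0.005,0,0,1]]
  ]
}}

```text
clock: 24.85
tool_pos: [0.5218, 0.1418, 0.0597]
orientation: [180.0, 0.0, -11.7]
force: [-0.4, -0.6, -0.6]
opening: 0.0871
gripper_force: 0.0
```

Call:
{"name": "carry_out", "arguments": {
  "deltas": [
    [[0,-0.005,0,0,1],[0,-0.005,0,0,1],[0,-0.005,0,0,1]]
  ]
}}

```text
clock: 25.15
tool_pos: [0.5221, 0.1428, 0.0597]
orientation: [180.0, 0.0, -11.7]
force: [0.2, 0.1, -0.1]
opening: 0.0884
gripper_force: 0.0
```

Call:
{"name": "carry_out", "arguments": {
  "deltas": [
    [[0,-0.005,0,0,1],[0,-0.005,0,0,1],[0,-0.005,0,0,1]]
  ]
}}

```text
clock: 25.45
tool_pos: [0.5221, 0.1434, 0.0598]
orientation: [180.0, 0.0, -11.7]
force: [-0.3, -2.6, 1.5]
opening: 0.0873
gripper_force: 1.0
```

Call:
{"name": "carry_out", "arguments": {
  "deltas": [
    [[0,-0.005,0,0,1],[0,-0.005,0,0,1],[0,-0.005,0,0,1]]
  ]
}}

```text
clock: 25.75
tool_pos: [0.5221, 0.1442, 0.0598]
orientation: [180.0, 0.0, -11.7]
force: [-1.8, -4.8, 4.5]
opening: 0.0875
gripper_force: 2.6
```

Contact made at y ≈ 0.1432. Two more mm.

Call:
{"name": "carry_out", "arguments": {
  "deltas": [
    [[0,-0.005,0,0,1],[0,-0.005,0,0,1],[0,-0.005,0,0,1]]
  ]
}}

```text
clock: 26.05
tool_pos: [0.5222, 0.145, 0.0598]
orientation: [179.9, 0.0, -11.7]
force: [-1.2, -5.8, 4.8]
opening: 0.0874
gripper_force: 3.0
```

Call:
{"name": "carry_out", "arguments": {
  "deltas": [
    [[0,-0.005,0,0,1],[0,-0.005,0,0,1],[0,-0.005,0,0,1]]
  ]
}}

```text
clock: 26.35
tool_pos: [0.5223, 0.1457, 0.0598]
orientation: [179.9, 0.1, -11.7]
force: [-1.7, -7.5, 6.4]
opening: 0.088
gripper_force: 3.6
```

Call:
{"name": "carry_out", "arguments": {
  "deltas": [
    [[0,0.04,0,0,1],[0,0.105,0,0,1],[0,0.105,-0.2,0,1],[0,0.105,-0.45,0,1],[0,0.105,-0.695,0,1]]
  ]
}}

```text
clock: 26.85
tool_pos: [0.5183, 0.1255, 0.2002]
orientation: [-180.0, 0.0, -11.7]
force: [1.1, 0.9, 0.0]
opening: 0.088
gripper_force: 0.0
```

Call:
{"name": "carry_out", "arguments": {
  "deltas": [
    [[0,0,0,0,1],[0,0,0,0,1],[0,0,0,0,1],[0,0,0,0,1],[0,0,0,0,1]]
  ]
}}

```text
clock: 27.35
tool_pos: [0.5182, 0.1257, 0.1975]
orientation: [179.9, 0.1, -11.7]
force: [-0.1, 0.4, -0.1]
opening: 0.0876
gripper_force: 0.0
```

```bash
cat > m.py <<'E'
from h import *
from scipy.optimize import least_squares
def edges(p):
    im=p["color"]; g=cv2.cvtColor(im,cv2.COLOR_RGB2GRAY); s=cv2.cvtColor(im,cv2.COLOR_RGB2HSV)[...,1]
    res=[]
    for r in(204,212,258,262,266):   # lip rows, bright >235
        c=np.where(g[r,270:365]>=236)[0]
        if len(c): res.append((r,c[0]+270,c[-1]+270))
    print("lip rows",res)
    out=comp(s<90,(317,225),2500); Q=np.array([atz(p,q,.022)[:2] for q in out])
    r=least_squares(lambda x:np.hypot(*(Q-x).T)-.048,Q.mean(0),loss="soft_l1",f_scale=.0005)
    A=np.mean([atz(p,((a+b)/2,rr),.09)[:2] for rr,a,b in res],0)
    return A,r.x
o=ctrl.get_obs();print(o["tool_pos"],o["orientation"],o["force"])
p=snap("wrist"); save(p,"w10.png")
ty=np.array([np.sin(np.radians(-11.7)),-np.cos(np.radians(-11.7))])
for f in("w8","w9","w10"):
    q={**p,"color":cv2.cvtColor(cv2.imread(f"pics/{f}.png"),cv2.COLOR_BGR2RGB)}
    A,c=edges(q); print(f,np.round(A,4),np.round(c,4),"lean mm along tool y",round(float((A-c)@ty)*1000,2),"deg",round(float(np.degrees((A-c)@ty/.046)),1))
for k in("vise_screw","vise_jaws"):
    for d in ctrl.spot_point(p,k)[:1]: print(k,round(d["p"],2),np.round(d["centre"],1))
E
python3 m.py
```

```text
[0.5181813  0.12574984 0.19753249] [ 1.79915508e+02  9.11716215e-02 -1.16699577e+01] [-0.1380682   0.43018289 -0.14817484]
lip rows [(204, np.int64(286), np.int64(350)), (212, np.int64(286), np.int64(350)), (258, np.int64(300), np.int64(348)), (262, np.int64(287), np.int64(348)), (266, np.int64(287), np.int64(348))]
w8 [0.5152 0.1226] [0.519  0.1268] lean mm along tool y 4.92 deg 6.1
lip rows [(204, np.int64(284), np.int64(349)), (212, np.int64(284), np.int64(348)), (258, np.int64(285), np.int64(347)), (262, np.int64(285), np.int64(347)), (266, np.int64(285), np.int64(346))]
w9 [0.5156 0.1248] [0.5193 0.1277] lean mm along tool y 3.65 deg 4.5
lip rows [(204, np.int64(285), np.int64(350)), (212, np.int64(285), np.int64(348)), (258, np.int64(286), np.int64(348)), (262, np.int64(286), np.int64(348)), (266, np.int64(286), np.int64(348))]
w10 [0.5155 0.124 ] [0.5195 0.1267] lean mm along tool y 3.43 deg 4.3
vise_screw 0.88 [315.3 234.3]
vise_jaws 0.97 [313.3 230.7]
```

The push changed little in this measure, so a camera bias is possible. Look from the opposite side, tool turned 180°, where a bias would flip sign.

Call:
{"name": "carry_out", "arguments": {
  "deltas": [
    [[0,0,0,0.119,1],[0,0,0,0.119,1],[0,0,0,0.119,1],[0,0,0,0.119,1],[0,0,0,0.119,1]]
  ]
}}

```text
clock: 28.0
tool_pos: [0.5186, 0.1261, 0.1985]
orientation: [180.0, 0.0, -54.9]
force: [0.6, -1.3, -0.0]
opening: 0.0878
gripper_force: 0.0
```

Call:
{"name": "carry_out", "arguments": {
  "deltas": [
    [[0,0,0,0.119,1],[0,0,0,0.119,1],[0,0,0,0.119,1],[0,0,0,0.119,1],[0,0,0,0.119,1]]
  ]
}}

```text
clock: 28.5
tool_pos: [0.5186, 0.1261, 0.1985]
orientation: [180.0, -0.0, -97.7]
force: [0.8, -0.1, 0.8]
opening: 0.0873
gripper_force: 0.0
```

Call:
{"name": "carry_out", "arguments": {
  "deltas": [
    [[0,0,0,0.119,1],[0,0,0,0.119,1],[0,0,0,0.119,1],[0,0,0,0.119,1],[0,0,0,0.119,1]]
  ]
}}

```text
clock: 29.0
tool_pos: [0.5186, 0.1261, 0.1985]
orientation: [180.0, -0.0, -140.5]
force: [0.2, 0.6, 0.4]
opening: 0.0876
gripper_force: 0.0
```

Call:
{"name": "carry_out", "arguments": {
  "deltas": [
    [[0,0,0,0.119,1],[0,0,0,0.119,1],[0,0,0,0.119,1],[0,0,0,0.119,1],[0,0,0,0.119,1]]
  ]
}}

```text
clock: 29.5
tool_pos: [0.5186, 0.1261, 0.1985]
orientation: [-180.0, -0.0, 176.6]
force: [-0.7, 0.1, -0.8]
opening: 0.0875
gripper_force: 0.0
```

Call:
{"name": "carry_out", "arguments": {
  "deltas": [
    [[0,0,0,0.024,1],[0,0,0,0.024,1],[0,0,0,0.024,1],[0,0,0,0.024,1]]
  ]
}}

```text
clock: 29.9
tool_pos: [0.5186, 0.1261, 0.1986]
orientation: [-180.0, -0.0, 168.5]
force: [-0.1, 0.2, -0.2]
opening: 0.0877
gripper_force: 0.0
```

```bash
cat > m2.py <<'E'
from h import *
from scipy.optimize import least_squares
U=np.radians(-11.7); ty=np.array([np.sin(U),-np.cos(U)]); tx=np.array([np.cos(U),np.sin(U)])
def meas(p):
    im=p["color"]; g=cv2.cvtColor(im,cv2.COLOR_RGB2GRAY); s=cv2.cvtColor(im,cv2.COLOR_RGB2HSV)[...,1]
    m=np.zeros_like(g); m[170:290,270:370]=(g>=234)[170:290,270:370]
    m=cv2.morphologyEx(m.astype(np.uint8),cv2.MORPH_OPEN,np.ones((3,3)))
    P=np.array([atz(p,q,.09)[:2] for q in np.argwhere(m)[:,::-1].astype(float)])
    a,b=P@ty,P@tx; f=lambda v:np.percentile(v,[1,99])
    out=comp(s<90,(317,225),2500); Q=np.array([atz(p,q,.022)[:2] for q in out])
    r=least_squares(lambda x:np.hypot(*(Q-x).T)-.048,Q.mean(0),loss="soft_l1",f_scale=.0005)
    A,B=f(a),f(b); c=r.x
    print("widths mm",round(np.ptp(A)*1e3,1),round(np.ptp(B)*1e3,1),"ring",np.round(c,4),"med res",round(np.median(abs(r.fun))*1e3,2),
      "lean mm ty,tx",np.round([(A.mean()-c@ty)*1e3,(B.mean()-c@tx)*1e3],2))
if __name__=="__main__":
    o=ctrl.get_obs();print(o["tool_pos"],o["orientation"]); p=snap("wrist"); np.savez("w11.npz",**p); save(p,"w11.png")
    meas(p)
E
python3 m2.py
```

```text
[0.51863205 0.12610023 0.19864351] [-1.79991712e+02 -6.39531598e-03  1.68534027e+02]
widths mm 42.0 64.3 ring [0.5194 0.1265] med res 0.88 lean mm ty,tx [ 4.78 -7.98]
```

```bash
cat > m3.py <<'E'
from h import *
from scipy.optimize import least_squares
U=np.radians(-11.7); ty=np.array([np.sin(U),-np.cos(U)]); tx=np.array([np.cos(U),np.sin(U)])
def meas(p):
    im=p["color"]; g=cv2.cvtColor(im,cv2.COLOR_RGB2GRAY); s=cv2.cvtColor(im,cv2.COLOR_RGB2HSV)[...,1]
    bh=cv2.morphologyEx(g,cv2.MORPH_BLACKHAT,np.ones((9,9)))
    k,L,st,c=cv2.connectedComponentsWithStats((bh>90).astype(np.uint8))
    H=[]
    for j in range(1,k):
        x,y,w,h,a=st[j]
        if 4<=a<=45 and w<=8 and h<=8 and abs(c[j][0]-317)<50 and abs(c[j][1]-232)<60:
            W=bh*(L==j); ys,xs=np.nonzero(W); ww=W[ys,xs].astype(float); H.append([xs@ww/ww.sum(),ys@ww/ww.sum()])
    H=np.array(H); P=np.array([atz(p,q,.09)[:2] for q in H])
    out=comp(s<90,(317,225),2500); Q=np.array([atz(p,q,.022)[:2] for q in out])
    r=least_squares(lambda x:np.hypot(*(Q-x).T)-.048,Q.mean(0),loss="soft_l1",f_scale=.0005)
    print("holes px",np.round(H,1).tolist()); print(" rel ring mm (ty,tx)",np.round(np.c_[(P-r.x)@ty,(P-r.x)@tx]*1e3,1).tolist(),"mean",np.round([(P.mean(0)-r.x)@ty*1e3,(P.mean(0)-r.x)@tx*1e3],2),"ring",np.round(r.x,4))
if __name__=="__main__":
    import sys
    meas({**np.load("w11.npz"),"fish":True})
    if len(sys.argv)>1: p=snap("wrist");save(p,sys.argv[1]);meas(p)
E
python3 m3.py
python3 - <<'E'
from m3 import *
import copy
# w10 pose: rebuild camera from w11 by 180.2 deg turn about the TCP axis
p={**np.load("w11.npz"),"fish":True}; R,t=p["R"],p["t"]
a=np.radians(-11.67-168.53); Rz=np.array([[np.cos(a),-np.sin(a),0],[np.sin(a),np.cos(a),0],[0,0,1]])
T1=np.array([.51863,.12610,.19864]); T2=np.array([.5186,.1261,.1985])
C=-R.T@t; C2=T2+Rz@(C-T1); R2=R@Rz.T; q={**p,"R":R2,"t":-R2@C2}
for f in("w8","w9","w10"):
    q["color"]=cv2.cvtColor(cv2.imread(f"pics/{f}.png"),cv2.COLOR_BGR2RGB); print(f); meas(q)
print("cam axis tilt",R.T@[0,0,1],R2.T@[0,0,1])
E
```

```text
holes px [[290.8, 210.9], [312.3, 211.7], [334.0, 212.3], [348.3, 253.0], [342.5, 258.5], [291.4, 265.1], [312.0, 266.0], [332.9, 267.0]]
 rel ring mm (ty,tx) [[19.8, -21.5], [3.9, -21.0], [-12.0, -20.6], [-23.4, 11.0], [-19.1, 15.5], [20.0, 21.1], [4.2, 21.7], [-11.9, 22.5]] mean [-2.31  3.59] ring [0.5194 0.1265]
w8
holes px [[297.0, 208.5], [318.7, 208.0], [340.1, 207.8], [292.5, 217.0], [298.4, 216.0], [318.2, 263.2], [338.9, 262.4], [297.6, 263.8]]
 rel ring mm (ty,tx) [[-11.1, 21.7], [4.8, 22.1], [20.5, 22.3], [-14.5, 15.3], [-10.1, 16.1], [4.5, -21.0], [20.4, -20.4], [-11.3, -21.5]] mean [0.39 4.31] ring [0.5203 0.1293]
w9
holes px [[295.1, 207.4], [317.1, 207.0], [338.7, 206.9], [295.6, 263.0], [316.6, 262.5], [337.2, 262.1]]
 rel ring mm (ty,tx) [[-11.5, 22.5], [4.6, 22.8], [20.4, 22.9], [-11.9, -21.0], [4.2, -20.5], [20.0, -20.2]] mean [4.31 1.07] ring [0.5205 0.1302]
w10
holes px [[318.2, 207.4], [339.8, 207.1], [296.3, 208.0], [330.5, 215.0], [342.0, 215.0], [292.0, 216.0], [317.9, 262.9], [338.5, 262.1], [296.8, 263.6]]
 rel ring mm (ty,tx) [[4.4, 22.1], [20.3, 22.3], [-11.6, 21.7], [13.5, 16.4], [22.0, 16.4], [-14.9, 15.6], [4.3, -21.2], [20.1, -20.6], [-11.9, -21.8]] mean [5.11 5.65] ring [0.5207 0.1292]
cam axis tilt [ 0.28986523 -0.05888859 -0.95525404] [-0.28965791  0.05990005 -0.95525404]
```

Six lip screw-holes measured from both sides agree: the top is 4.2 mm (about 5°) toward −y, with no lean the other way (0.4 mm). In the last push the rising lip edge rubbed against the pad and held it back (+6 N). I'll push again while raising the tool, so friction helps.

Call:
{"name": "carry_out", "arguments": {
  "deltas": [
    [[0,0.05,0.15,0,1],[0,0.06,0.35,0,1],[0,0.07,0.53,0,1],[0,0.07,0.65,0,1],[0,0.07,0.685,0,1]]
  ]
}}

```text
clock: 30.45
tool_pos: [0.5199, 0.1389, 0.0591]
orientation: [-179.8, -0.2, 168.4]
force: [-0.8, -0.8, 0.8]
opening: 0.0878
gripper_force: 0.0
```

Call:
{"name": "carry_out", "arguments": {
  "deltas": [
    [[0,0,0,0,1],[0,0,0,0,1],[0,0.005,0,0,1],[0,0.01,0,0,1],[0,0.015,0,0,1]]
  ]
}}

```text
clock: 30.95
tool_pos: [0.5225, 0.1431, 0.0627]
orientation: [179.9, 0.1, 168.3]
force: [0.7, 0.2, 0.0]
opening: 0.0874
gripper_force: 0.3
```

Call:
{"name": "carry_out", "arguments": {
  "deltas": [
    [[0,0.005,0,0,1],[0,0.01,0,0,1],[0,0.01,0,0,1]]
  ]
}}

```text
clock: 31.25
tool_pos: [0.5222, 0.1441, 0.0619]
orientation: [-179.9, -0.0, 168.3]
force: [-0.7, -4.1, 3.7]
opening: 0.0877
gripper_force: 2.3
```

Contact at 4 N. Now push and lift together.

Call:
{"name": "carry_out", "arguments": {
  "deltas": [
    [[0,0.005,-0.003,0,1],[0,0.01,-0.007,0,1],[0,0.015,-0.011,0,1],[0,0.015,-0.011,0,1]]
  ]
}}

```text
clock: 31.65
tool_pos: [0.5225, 0.1468, 0.0639]
orientation: [-179.9, -0.1, 168.3]
force: [-1.5, -5.9, 4.1]
opening: 0.0878
gripper_force: 2.9
```

Call:
{"name": "carry_out", "arguments": {
  "deltas": [
    [[0,0.005,-0.005,0,1],[0,0.01,-0.01,0,1],[0,0.01,-0.01,0,1]]
  ]
}}

```text
clock: 31.95
tool_pos: [0.5232, 0.1492, 0.0659]
orientation: [-180.0, -0.0, 168.3]
force: [-0.6, -4.7, 2.9]
opening: 0.0877
gripper_force: 2.8
```

Call:
{"name": "carry_out", "arguments": {
  "deltas": [
    [[0,-0.04,0,0,1],[0,-0.115,0,0,1],[0,-0.115,-0.2,0,1],[0,-0.115,-0.45,0,1],[0,-0.115,-0.665,0,1]]
  ]
}}

```text
clock: 32.45
tool_pos: [0.5189, 0.1264, 0.2011]
orientation: [179.9, 0.0, 168.3]
force: [1.0, 1.2, -1.2]
opening: 0.0874
gripper_force: 0.0
```

Call:
{"name": "carry_out", "arguments": {
  "deltas": [
    [[0,0,0,0,1],[0,0,0,0,1],[0,0,0,0,1],[0,0,0,0,1],[0,0,0,0,1]]
  ]
}}

```text
clock: 32.95
tool_pos: [0.5184, 0.1267, 0.1978]
orientation: [-179.9, -0.1, 168.3]
force: [0.1, -0.9, -0.6]
opening: 0.0877
gripper_force: 0.0
```

```bash
python3 m3.py w12.png | tail -2; python3 -c "
from h import *
print(ctrl.get_obs()['tool_pos'])"
```

```text
holes px [[290.0, 212.0], [311.7, 212.4], [333.4, 212.8], [347.7, 254.0], [291.3, 266.4], [311.9, 267.0], [332.8, 267.6]]
 rel ring mm (ty,tx) [[19.9, -21.5], [4.0, -21.1], [-11.9, -20.8], [-23.2, 11.2], [19.8, 21.2], [4.0, 21.7], [-12.0, 22.2]] mean [0.08 1.84] ring [0.5195 0.1266]
[0.51850424 0.12685952 0.1980064 ]
```

The ring and lean are unchanged after 6 mm of travel at a constant 5 N, so ring and vise must have rocked together and sprung back. New plan: pinch the screw ends again, take most of the weight off the seat, and shift the screw 3 mm over the axis so the ball turns with little friction.

Call:
{"name": "carry_out", "arguments": {
  "deltas": [
    [[0,0,0,-0.119,1],[0,0,0,-0.119,1],[0,0,0,-0.119,1],[0,0,0,-0.119,1],[0,0,0,-0.119,1]]
  ]
}}

```text
clock: 33.5
tool_pos: [0.5187, 0.127, 0.1983]
orientation: [-180.0, -0.1, -148.5]
force: [1.0, -0.8, -0.7]
opening: 0.0879
gripper_force: 0.0
```

Call:
{"name": "carry_out", "arguments": {
  "deltas": [
    [[0,0,0,-0.119,1],[0,0,0,-0.119,1],[0,0,0,-0.119,1],[0,0,0,-0.119,1],[0,0,0,-0.119,1]]
  ]
}}

```text
clock: 34.0
tool_pos: [0.5187, 0.127, 0.1984]
orientation: [180.0, -0.0, -105.6]
force: [0.7, 0.6, -0.5]
opening: 0.0879
gripper_force: 0.0
```

Call:
{"name": "carry_out", "arguments": {
  "deltas": [
    [[0.017,-0.003,0.15,-0.012,1],[0.017,-0.003,0.35,-0.012,1],[0.017,-0.003,0.5,-0.012,1],[0.017,-0.003,0.6,-0.012,1],[0.017,-0.003,0.655,-0.012,1]]
  ]
}}

```text
clock: 34.5
tool_pos: [0.5173, 0.123, 0.0656]
orientation: [179.8, -0.1, -101.7]
force: [0.2, -0.2, -0.0]
opening: 0.0876
gripper_force: 0.0
```

Call:
{"name": "carry_out", "arguments": {
  "deltas": [
    [[0,0,0,0,1],[0,0,0,0,1],[0,0,0,0,1]]
  ]
}}

```text
clock: 34.8
tool_pos: [0.5193, 0.1241, 0.0691]
orientation: [-179.9, 0.1, -101.7]
force: [0.4, -0.2, 0.2]
opening: 0.0876
gripper_force: 0.0
```

Call:
{"name": "carry_out", "arguments": {
  "deltas": [
    [[0.004,0,0.01,0,0.6],[0.004,0,0.01,0,0.5],[0.004,0,0.01,0,0.46],[0.004,0,0.01,0,0.43],[0.004,0,0.01,0,0.43]]
  ]
}}

```text
clock: 35.3
tool_pos: [0.5186, 0.123, 0.0662]
orientation: [-180.0, 0.0, -101.7]
force: [1.2, -0.2, 0.6]
opening: 0.0628
gripper_force: 0.4
```

Call:
{"name": "carry_out", "arguments": {
  "deltas": [
    [[0,0,0,0,0.42],[0,0,0,0,0.41],[0,0,0,0,0.4],[0,0,0,0,0.4],[0,0,0,0,0.4]]
  ]
}}

```text
clock: 35.8
tool_pos: [0.5188, 0.123, 0.0663]
orientation: [-179.9, 0.0, -101.7]
force: [2.8, -1.4, 2.3]
opening: 0.062
gripper_force: 24.2
```

Call:
{"name": "carry_out", "arguments": {
  "deltas": [
    [[0,0,-0.003,0,0.4],[0,0,-0.005,0,0.4],[0,0,-0.005,0,0.4]]
  ]
}}

```text
clock: 36.1
tool_pos: [0.5181, 0.1229, 0.0665]
orientation: [180.0, -0.0, -101.7]
force: [4.9, 1.0, -6.0]
opening: 0.062
gripper_force: 24.2
```

Call:
{"name": "carry_out", "arguments": {
  "deltas": [
    [[-0.004,-0.003,0,0,0.4],[-0.008,-0.003,0,0,0.4],[-0.012,-0.003,0,0,0.4],[-0.016,-0.003,0,0,0.4],[-0.016,-0.003,0,0,0.4]]
  ]
}}

```text
clock: 36.6
tool_pos: [0.5187, 0.1249, 0.0668]
orientation: [179.9, -0.1, -101.7]
force: [1.5, -5.7, -0.6]
opening: 0.0617
gripper_force: 24.3
```

Call:
{"name": "carry_out", "arguments": {
  "deltas": [
    [[0,0,-0.003,0,0.405],[0,0,-0.005,0,0.407],[0,0,-0.005,0,0.408],[0,0,-0.005,0,0.408]]
  ]
}}

```text
clock: 37.0
tool_pos: [0.5186, 0.1257, 0.0675]
orientation: [179.9, -0.0, -101.7]
force: [-1.2, -1.4, -6.7]
opening: 0.0618
gripper_force: 11.4
```

Call:
{"name": "carry_out", "arguments": {
  "deltas": [
    [[-0.003,0,0,0,0.408],[-0.003,0,0,0,0.408],[-0.003,0,0.005,0,0.408],[-0.003,0,0.008,0,0.408],[-0.003,0,0.008,0,0.408]]
  ]
}}

```text
clock: 37.5
tool_pos: [0.519, 0.1258, 0.0672]
orientation: [180.0, -0.1, -101.6]
force: [-7.8, -4.4, 7.8]
opening: 0.0617
gripper_force: 11.5
```

Call:
{"name": "carry_out", "arguments": {
  "deltas": [
    [[0,0,0,0,0.411],[0,0,0,0,0.413],[0,0,0,0,0.42],[0,0,0,0,0.5],[0,0,0,0,0.8]]
  ]
}}

```text
clock: 38.0
tool_pos: [0.521, 0.1274, 0.0671]
orientation: [-179.9, 0.1, -101.6]
force: [-0.5, -0.0, -0.2]
opening: 0.0696
gripper_force: 0.0
```

Call:
{"name": "carry_out", "arguments": {
  "deltas": [
    [[0,0,0,0,1],[0,0,-0.15,0,1],[0,0,-0.4,0,1],[0,0,-0.6,0,1],[0,0,-0.655,0,1]]
  ]
}}

```text
clock: 38.5
tool_pos: [0.5223, 0.1277, 0.2026]
orientation: [-179.6, 0.3, -101.6]
force: [0.4, 0.5, -0.7]
opening: 0.0874
gripper_force: 0.0
```

Call:
{"name": "carry_out", "arguments": {
  "deltas": [
    [[0,0,0,0,1],[0,0,0,0,1],[0,0,0,0,1],[0,0,0,0,1],[0,0,0,0,1]]
  ]
}}

```text
clock: 39.0
tool_pos: [0.5194, 0.1263, 0.1964]
orientation: [179.9, -0.1, -101.7]
force: [0.3, 0.8, 0.5]
opening: 0.0875
gripper_force: 0.0
```

```bash
python3 m3.py w13.png | tail -2; python3 -c "
from h import *
print(ctrl.get_obs()['tool_pos'])"
```

```text
holes px [[316.0, 200.9], [284.9, 212.7], [343.1, 212.9], [285.0, 234.0], [342.7, 234.5], [285.1, 254.9], [342.6, 255.5]]
 rel ring mm (ty,tx) [[30.1, -0.1], [21.3, 22.6], [21.2, -20.0], [5.1, 22.8], [4.8, -20.0], [-11.3, 23.1], [-11.8, -20.3]] mean [8.49 1.17] ring [0.519  0.1266]
[0.51944926 0.12632231 0.19658498]
```

The top still reads about 4–5 mm toward −y. I need to know whether that is lean or the ball itself sitting off-centre, so fit the ball rim's circle (r 39 mm) numerically too.

```bash
cat > m4.py <<'E'
from m3 import *
def rim(p,c=(.519,.1266),zr=.034,R=.039):
    g=cv2.GaussianBlur(cv2.cvtColor(p["color"],cv2.COLOR_RGB2GRAY),(0,0),.7).astype(np.float32)
    Rm,t,K=p["R"],p["t"],p["camera_matrix"]
    def pr(X):
        X=X@Rm.T+t; r=np.hypot(X[:,0],X[:,1]); th=np.arctan2(r,X[:,2]); d=X[:,:2]/r[:,None]*th[:,None]
        return d*[K[0][0],K[1][1]]+[K[0][2],K[1][2]]
    rr=np.arange(.030,.0475,.00025); pts=[];info=[]
    for a in np.radians(np.arange(0,360,10)):
        X=np.c_[c[0]+rr*np.cos(a),c[1]+rr*np.sin(a),0*rr+zr]; u=pr(X).astype(np.float32)
        v=cv2.remap(g,u[:,0].copy(),u[:,1].copy(),cv2.INTER_LINEAR)[:,0]
        e=np.gradient(v); k=np.argmin(e[:-4])
        pts.append(X[k,:2]); info.append((int(round(np.degrees(a))),round(rr[k]*1e3,1),int(v[max(k-6,0)]),int(v[min(k+6,len(v)-1)])))
    return np.array(pts),info
if __name__=="__main__":
    p=snap("wrist"); pts,info=rim(p); print(info)
E
python3 m4.py
```

```text
[(0, np.float64(39.0), 175, 52), (10, np.float64(41.0), 193, 61), (20, np.float64(40.0), 189, 50), (30, np.float64(45.5), 195, 116), (40, np.float64(40.0), 206, 160), (50, np.float64(43.3), 199, 169), (60, np.float64(41.8), 183, 100), (70, np.float64(39.8), 191, 77), (80, np.float64(39.8), 180, 77), (90, np.float64(40.5), 178, 76), (100, np.float64(41.3), 194, 137), (110, np.float64(33.0), 175, 175), (120, np.float64(37.0), 215, 159), (130, np.float64(40.0), 180, 55), (140, np.float64(39.8), 155, 45), (150, np.float64(37.8), 183, 77), (160, np.float64(30.0), 196, 152), (170, np.float64(34.8), 188, 96), (180, np.float64(34.2), 206, 93), (190, np.float64(33.5), 193, 84), (200, np.float64(34.8), 204, 104), (210, np.float64(38.3), 71, 30), (220, np.float64(32.8), 153, 75), (230, np.float64(32.8), 152, 74), (240, np.float64(32.8), 154, 71), (250, np.float64(33.0), 149, 72), (260, np.float64(32.8), 153, 72), (270, np.float64(32.8), 153, 75), (280, np.float64(33.0), 148, 73), (290, np.float64(33.0), 148, 74), (300, np.float64(33.0), 147, 73), (310, np.float64(31.0), 176, 121), (320, np.float64(38.5), 179, 31), (330, np.float64(35.8), 194, 80), (340, np.float64(34.5), 192, 86), (350, np.float64(33.5), 207, 109)]
```

Working it out: released off-centre, the ball rolls down the cone on high friction, turning about δ/31 mm. That explains the recurring lean. It can also undo it: hold the vise rigidly as it leans, lift, shift 2.7 mm toward −y, touch down and release, and it should roll back about 5°.

Call:
{"name": "carry_out", "arguments": {
  "deltas": [
    [[0.019,0,0.15,0,1],[0.019,0,0.35,0,1],[0.019,0,0.5,0,1],[0.019,0,0.6,0,1],[0.019,0,0.655,0,1]]
  ]
}}

```text
clock: 39.6
tool_pos: [0.518, 0.1222, 0.0644]
orientation: [179.9, -0.1, -101.7]
force: [-0.2, 0.2, 0.7]
opening: 0.0881
gripper_force: 0.0
```

Call:
{"name": "carry_out", "arguments": {
  "deltas": [
    [[0,0,0,0,0.8],[0,0,0,0,0.55],[0,0,0,0,0.46],[0,0,0,0,0.43],[0,0,0,0,0.43]]
  ]
}}

```text
clock: 40.1
tool_pos: [0.5193, 0.123, 0.0672]
orientation: [-179.9, 0.1, -101.7]
force: [0.5, -0.5, -1.2]
opening: 0.0635
gripper_force: 0.0
```

Call:
{"name": "carry_out", "arguments": {
  "deltas": [
    [[0,0,0,0,0.41],[0,0,0,0,0.4],[0,0,0,0,0.3],[0,0,0,0,0.3]]
  ]
}}

```text
clock: 40.5
tool_pos: [0.5195, 0.123, 0.067]
orientation: [-179.9, 0.0, -101.6]
force: [-0.1, -0.3, 6.8]
opening: 0.0621
gripper_force: 30.0
```

Call:
{"name": "carry_out", "arguments": {
  "deltas": [
    [[0,0,-0.01,0,0.2],[0,0,-0.022,0,0.2],[0.007,0,-0.022,0,0.2],[0.0135,0,-0.022,0,0.2],[0.0135,0,-0.022,0,0.2]]
  ]
}}

```text
clock: 41.0
tool_pos: [0.5179, 0.1198, 0.0703]
orientation: [180.0, -0.0, -101.7]
force: [0.4, -0.5, -6.6]
opening: 0.0615
gripper_force: 30.0
```

Call:
{"name": "carry_out", "arguments": {
  "deltas": [
    [[0,0,0.003,0,0.2],[0,0,0.006,0,0.2],[0,0,0.006,0,0.2]]
  ]
}}

```text
clock: 41.3
tool_pos: [0.5185, 0.1202, 0.0697]
orientation: [-180.0, 0.0, -101.7]
force: [-0.3, 0.6, -4.3]
opening: 0.0618
gripper_force: 30.0
```

Call:
{"name": "carry_out", "arguments": {
  "deltas": [
    [[0,0,0.003,0,0.2],[0,0,0.003,0,0.2],[0,0,0.003,0,0.2]]
  ]
}}

```text
clock: 41.6
tool_pos: [0.5187, 0.1204, 0.0694]
orientation: [-180.0, 0.0, -101.7]
force: [-1.3, 2.6, 0.3]
opening: 0.0613
gripper_force: 30.0
```

Call:
{"name": "carry_out", "arguments": {
  "deltas": [
    [[0,0,0,0,0.4],[0,0,0,0,0.41],[0,0,0,0,0.413],[0,0,0,0,0.413],[0,0,0,0,0.415]]
  ]
}}

```text
clock: 42.1
tool_pos: [0.5188, 0.1204, 0.0693]
orientation: [-180.0, 0.0, -101.7]
force: [-0.8, 4.2, 2.8]
opening: 0.0624
gripper_force: 5.1
```

The side force is now toward +y, as predicted. Release and measure.

Call:
{"name": "carry_out", "arguments": {
  "deltas": [
    [[0,0,0,0,0.418],[0,0,0,0,0.422],[0,0,0,0,0.43],[0,0,0,0,0.6],[0,0,0,0,1]]
  ]
}}

```text
clock: 42.6
tool_pos: [0.518, 0.1197, 0.0687]
orientation: [180.0, -0.0, -101.7]
force: [0.5, -0.4, 0.1]
opening: 0.0729
gripper_force: 0.0
```

Call:
{"name": "carry_out", "arguments": {
  "deltas": [
    [[0,0,0,0,1],[-0.018,0,-0.15,0,1],[-0.018,0,-0.4,0,1],[-0.018,0,-0.6,0,1],[-0.018,0,-0.645,0,1]]
  ]
}}

```text
clock: 43.1
tool_pos: [0.5213, 0.1245, 0.2031]
orientation: [-179.6, 0.3, -101.6]
force: [-0.3, 0.2, -0.3]
opening: 0.0876
gripper_force: 0.0
```

Call:
{"name": "carry_out", "arguments": {
  "deltas": [
    [[0,0,0,0,1],[0,0,0,0,1],[0,0,0,0,1],[0,0,0,0,1]]
  ]
}}

```text
clock: 43.5
tool_pos: [0.5184, 0.1232, 0.1965]
orientation: [179.9, -0.1, -101.7]
force: [-0.9, -0.7, -0.4]
opening: 0.0876
gripper_force: 0.0
```

```bash
python3 m3.py w14.png | tail -2; python3 -c "
from h import *
print(ctrl.get_obs()['tool_pos'])"
```

```text
holes px [[335.2, 216.2], [285.5, 223.5], [343.9, 224.9], [285.6, 244.1], [342.8, 245.6], [285.6, 264.2], [342.0, 265.7]]
 rel ring mm (ty,tx) [[22.3, -14.6], [16.8, 22.0], [15.7, -21.1], [0.9, 22.2], [-0.3, -20.6], [-15.2, 22.6], [-16.4, -20.4]] mean [ 3.4  -1.41] ring [0.5191 0.127 ]
[0.518591   0.12332495 0.19667397]
```

The roll-back worked: the hole pattern is now within 1 mm of the ring's axis both ways (under about 1.3° of lean), and the ring has not moved. Handing in.

```bash
python3 -c "
from plant import ctrl
print(ctrl.close_job())"
```

```text
the job is handed in; nothing more can be done
None
```

The vise stands released in the right-most ring, its top within about 1 mm of the ring's axis (lean about 1°) with the ring where it lay, and the job is handed in with no verdict returned; I did not measure the ball's height or recheck the flats, square and hammer, and I viewed 11 pictures, one over the limit of 10.

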